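# Load the sampler tray, park its port under the needle and pin the lock shaft

## Robot

A 6-joint arm with a two-finger parallel gripper is mounted at the origin on a cart in front of the work surface, level with it; the furniture and walls round the work are solid. World frame = base frame: x ahead of the robot, y to its left, z up, the work surface at z = 0. Lengths are in mm, angles in rad, forces in N, time in s.
With the tool pointing down it reaches from about 350 to 775 mm from the base axis. Payload 7.3 kg.
Tool frame: the origin (TCP) lies midway between the tips of the shut fingers; the grasp point (between the pads) lies 19 mm behind it; x points along the fingers, y is the direction in which the jaws open and shut, and the axes are right-handed (so a half turn about x gives the same grasp; the last joint's range is limited). The gripper opens to 92 mm and grips with 3 to 60 N. Pads are 19 mm wide; open, the fingers measure 130 mm over their backs; the gripper's body (75 mm by 190 mm) begins 47 mm behind the grasp point.
Start: joints at [1.077, 0.342, 1.524, -0, 1.275, -0.146], TCP at [178.922, 493.591, 226.741] pointing down, gripper open.
Joint ranges: [-2.53, 2.53], [-0.77, 2.02], [0.04, 2.7], [-1, 4.14], [0.28, 2.66], [-3.11, 3.11]. Speed limits (rad/s): [2.57, 2.57, 3.14, 3.14, 3.14, 3.14].

## Interface

Orientations are given as [roll, pitch, yaw] about the fixed x, y, z axes, in that order (R = Rz(yaw) Ry(pitch) Rx(roll)).
In Python, from plant import bot gives the robot as it stands. The module is installed in compiled form; this text tells all that it offers.
- The arm moves only by the shell command python3 -m handwheel 'ROWS' [OPENING]. ROWS is JSON, a list that holds one entry, the list of rows, each a list of 4 numbers: the shift along the tool's x, y, z in cm, then the turn about the tool's x in rad. A call has 1 to 8 rows; each row shifts and turns the commanded pose from where the row before left it, along the tool's axes as they then stand; what a row does not reach is not made up. A row lasts 1/12 s, in which the tool goes at most 41.7 mm and 7.16 degrees, less where a joint would pass 70% of its speed; a pose out of reach is approached as far as the arm can. A call is refused whole if a number of a shift passes 4.17 or a number of a turn 0.125, either way. A call with a gripper value outside its range is refused whole. OPENING is the opening, from 0 (shut) to 1 (fully open), set as the call begins (- or left out, the last holds). The fingers move at their own pace and stop on an object; the grip force is fixed at half the most. Time passes only in rows, so rows that do not move let the fingers close. It gives the time, the measured TCP pose, the force and the opening at its end, in the units of the state.
- bot.get_obs(): the state, without advancing time (a new reading comes with each control period).
- bot.capture(name): name is "scene" or "top"; returns (picture, depth): 384x512x3 uint8, red, green, blue; 384x512 float32, mm along the optical axis (not along the pixel's ray), 0 where there is no reading.
- bot.camera_model(name): a dict with "fx", "fy", "cx", "cy" (pixels), "position" and "rotation" of the camera in the world. Camera axes: x right, y down, z forward; pixel columns grow to the right and rows downward; lengths in mm; the calibration is good to about 2 mm. A picture is of the moment at which its call begins. camera_model takes no time and is no camera call.
- bot.close_job(): hands the job in, once; it reports no verdict.
Trained networks look in the newest picture that a camera, given by its name, has taken for a name from the list of things; names that differ only in an ending like _2 or _b are one class to them, and where a whole thing is asked for, a point or a joint stands for the part that bears it (a point fixed in the world has none). Each returns a list of dicts, best first, with "conf" (0 to 1); they miss things now and then, are a little off and sometimes report something else, mostly with a low value. They report only what shows in the picture. A call takes as long as a camera call.
- bot.find_in(camera, label): "bbox" ([left, top, width, height] in pixels, round what is visible of it).
- bot.spot_point(camera, label): "point" ([column, row] in pixels: a listed point, or the origin of a listed thing).
The state is a dict: "time": time; "joint_positions": joint angles; "dq": joint speeds; "tau": joint torques, N m; "tool_pos": TCP position; "tcp_rot": TCP orientation; "contact_force": force on the tool from outside, world axes, zero at the start; "moment": the same for the moment, N m; "grip_width": finger opening in mm.
Only numpy, scipy, OpenCV 4.12 (cv2) and the standard library are available. Lean on these libraries where they do the work, as an engineer would, in place of code of your own. Each camera call takes 0.05 s, during which the arm holds its last target.

## Task

Get the bench sampler ready for its run: first stand every amber bottle upright in a pocket of the sampler's tray, right down on the pocket floor. Then slide the tray by its handle until the marked port at its end sits exactly under the needle tip, without bumping the needle. Finally lock it: put the steel pin in the hole on top of the lock block, turn the handwheel until the shaft's hidden cross-hole lines up and the pin drops, push the pin fully home so that its head sits on the block, and leave the tin and timer where they are.

Things in the scene. Friction and masses are not known exactly. Their poses are not given: they have to be found in the camera images.
- sampler: Fixed bench sampler: grey base plate 200 x 340 x 12 mm, origin under its centre; x away from the robot, y left, z up. White tray on rails along y, 35 mm behind the middle; in front of it an steel lock block (46 x 46 mm, top 90 mm up) and a black handwheel on the same shaft along y; at the right (-y) end a needle on a bracket (post behind the tray, arm 144 to 162 mm high).
- pocket_1 (a point): Centre of the floor of the tray's leftmost pocket. The four pockets are round, 43 mm wide, 32 mm deep, in a row along y 50 mm apart; the tray's top face is 54 mm above the worktop. There is one bottle to a pocket, any bottle in any pocket. The axes of these points are the sampler's.
- pocket_2 (a point): Centre of the floor of the second pocket from the left.
- pocket_3 (a point): Centre of the floor of the third pocket from the left.
- pocket_4 (a point): Centre of the floor of the rightmost pocket, 38 mm from the port; load it only while the tray is away from the needle.
- tray_handle (a point): On the grey upright tab at the tray's left end, 88 mm above the worktop; tab 16 mm (x) by 12 mm (y), from 54 to 100 mm high. It moves the tray along the sampler's y only. The tray starts within 30 mm of its left stop, runs 94 mm to the right of that stop, takes about 3 N and stays where left. No stop or click marks the right place.
- port (a point): The marked spot: black dot in the middle of the round steel port (18 mm wide) on top of the tray's right end. It moves with the tray, to the right (sampler -y).
- needle_tip (a point): Point of the fixed vertical needle, 7 mm above the height of the port and on its line of travel.
- bore (a point): Centre of the mouth of the 12 mm upright hole in the lock block's top. The shaft, 32 mm thick in the block, its top 20 mm below the mouth, crosses this hole; its 13 mm cross-hole is hidden inside. In line it lets the pin drop through; this comes every half turn. Never in line at the start. Axes: the sampler's.
- wheel_center (a point): Centre of the black round handwheel, 54 mm up: 72 mm diameter, 14 mm thick, axis along sampler y; 60 mm right of the block, joined by a 22 mm shaft. The wheel does not show where the cross-hole is; this point does not turn. Turns either way endlessly at 0.06 N m: pinch the rim from above across its thickness, move in an arc up to 0.55 rad each side of the top, regrip, repeat.
- pin: Steel pin, upright in its stand; origin at its tip, z to the head. Shank 10 x 70 mm, rounded tip, head 20 mm wide, 26 mm high. Put in the block it first rests on the shaft, tip 20 mm below the mouth. In line it drops to 57 mm below, onto a stiff catch; about 8 N on the head takes it the last 13 mm home. Part way down: turn a little farther or back, or push.
- pin_stand: Loose grey block 70 x 70 x 45 mm, 600 g, origin under its centre: the pin starts upright in its 13 mm square hole, 40 mm deep, so the head's underside is 75 mm above the worktop. It may be left anywhere.
- bottle_1: Amber glass bottle with black screw cap, 38 mm diameter, 72 mm high (cap 25 mm, from 62 mm up), 60 to 130 g, origin at the centre of its underside, z up. Stands on the worktop left of the sampler. Two to four of these bottles are there.
- bottle_2: Amber bottle, the same.
- bottle_3: Amber bottle, the same.
- bottle_4: Amber bottle, the same.
- needle: The needle with its bracket, fixed to the sampler (origin that of the sampler). It must not be bumped.
- filter_tin: Round white tin with blue lid, 53 mm wide, 42 mm high; origin under its centre. A bystander.
- timer: White lab timer 58 x 62 x 18 mm; origin under its centre. A bystander.

How it is judged (in metres and radians):
On the way, in this order (a step that is already met when the one before it is completed fails the run):
1. every bottle stands in a pocket of the tray ((distance between bottle_1 and pocket_1 below 0.007 m or distance between bottle_1 and pocket_2 below 0.007 m or distance between bottle_1 and pocket_3 below 0.007 m or distance between bottle_1 and pocket_4 below 0.007 m) and (distance between bottle_2 and pocket_1 below 0.007 m or distance between bottle_2 and pocket_2 below 0.007 m or distance between bottle_2 and pocket_3 below 0.007 m or distance between bottle_2 and pocket_4 below 0.007 m) and (distance between bottle_3 and pocket_1 below 0.007 m or distance between bottle_3 and pocket_2 below 0.007 m or distance between bottle_3 and pocket_3 below 0.007 m or distance between bottle_3 and pocket_4 below 0.007 m) and (distance between bottle_4 and pocket_1 below 0.007 m or distance between bottle_4 and pocket_2 below 0.007 m or distance between bottle_4 and pocket_3 below 0.007 m or distance between bottle_4 and pocket_4 below 0.007 m)), for 0.2 s.
2. the port is under the needle tip (all of step 1 and horizontal distance between port and needle_tip below 0.004 m), for 0.3 s.
3. the pin is through the shaft and fully home (z of pin in the frame of bore below -0.067 m and horizontal distance between pin and bore below 0.004 m), for 0.2 s.
At the end, for the whole second after the job is handed in: Every bottle present stands on the floor of a pocket (within 7 mm of its centre), the port is within 4 mm of the needle tip sideways, and the pin is through the lock shaft with its tip at least 67 mm below the block's top (head on the block within 3 mm), at rest (all of step 2 and all of step 3 and linear speed of pin below 0.02 m/s); the robot touches nothing.
It fails at once if the needle is bumped (over 4 N) (contact force between needle and anything else above 4 N).
It fails at once if the tin is moved more than 4 cm (distance of filter_tin from where it was at the start of the episode above 0.04 m).
It fails at once if the timer is moved more than 4 cm (distance of timer from where it was at the start of the episode above 0.04 m).
Of bottle_1, bottle_2, bottle_3, bottle_4 only 2 to 4 are there at a start; the rules pass over those that are not, and their reading is None.
At some moment in a run one of pin_stand may be knocked a few centimetres aside while the robot is not near it.
It also fails if it takes over 210 s, if anything falls off the work surface, if the arm or the gripper's body presses on something with over 40 N, if the wrist force passes 120 N, or if a joint passes its speed limit or range.

## Working session

There is one attempt and no reset: what is moved stays moved. The work goes in short steps, Python scripts to look and compute and a shell command to move; the robot and the scene stay as the last step left them, time stands still between calls to the robot, and variables do not carry over. Pictures are saved under pics/ and viewed, and the job is handed in when it is done.

```bash
mkdir -p pics; ls; cat > h.py <<'E'
import numpy as np, cv2
from plant import bot
from scipy.spatial.transform import Rotation as R
def cap(n,f):
    im,d=bot.capture(n); cv2.imwrite('pics/'+f,im[:,:,::-1]); np.save('pics/'+n+'_d.npy',d); np.save('pics/'+n+'_i.npy',im); return im,d
def ray(n,p):
    m=bot.camera_model(n); v=np.array([(p[0]-m['cx'])/m['fx'],(p[1]-m['cy'])/m['fy'],1.]); return np.array(m['position']),np.array(m['rotation'])@v
def atz(n,p,z):
    o,v=ray(n,p); return o+v*(z-o[2])/v[2]
def dep(n,p,d):
    o,v=ray(n,p); return o+v*d[int(round(p[1])),int(round(p[0]))]
def proj(n,P):
    m=bot.camera_model(n); c=np.array(m['rotation']).T@(np.array(P,float)-np.array(m['position'])); return np.array([m['fx']*c[0]/c[2]+m['cx'],m['fy']*c[1]/c[2]+m['cy']])
E
python3 - <<'E'
from h import *
np.set_printoptions(precision=1,suppress=True)
for n in ('scene','top'):
    cap(n,n+'0.png'); m=bot.camera_model(n); print(n,m)
    for l in ['bottle_1','pocket_1','tray_handle','port','needle_tip','bore','wheel_center','pin','pin_stand','filter_tin','timer','sampler']:
        print(l,[(np.round(r['point'],1).tolist(),round(r['conf'],2)) for r in bot.spot_point(n,l)])
print(bot.get_obs())
E
```

```text
pics
scene {'fx': 349.11590022226545, 'fy': 349.11590022226545, 'cx': 253.04537317086945, 'cy': 190.31841611093978, 'position': array([-113., -386.,  649.]), 'rotation': array([-2.2,  0. , -1.1])}
bottle_1 [([156.2, 175.4], 0.69), ([169.1, 186.1], 0.65)]
pocket_1 [([252.4, 185.9], 0.92), ([272.5, 190.8], 0.86), ([240.5, 183.2], 0.73), ([225.4, 177.8], 0.59)]
tray_handle [([209.7, 157.2], 0.72)]
port [([209.8, 158.6], 0.74), ([280.5, 184.5], 0.7), ([227.1, 179.7], 0.27)]
needle_tip [([304.5, 190.3], 0.94)]
bore [([283.1, 187.2], 0.35)]
wheel_center [([258.9, 200.3], 0.87), ([256.7, 188.1], 0.57), ([237.6, 183.8], 0.46), ([154.7, 177.4], 0.24)]
pin [([390.3, 265.3], 0.59)]
pin_stand [([383.1, 264.3], 0.57)]
filter_tin [([203.4, 157.6], 0.58)]
timer [([375.4, 217.9], 0.66)]
sampler [([255.2, 200.2], 0.91)]
top {'fx': 421.0228214484759, 'fy': 421.0228214484759, 'cx': 255.3377673598277, 'cy': 197.4497102378538, 'position': array([ 411.3,    5.9, 1240.9]), 'rotation': array([-3. ,  0. , -1.6])}
bottle_1 [([141.4, 211.6], 0.5), ([162.6, 216.2], 0.5)]
pocket_1 [([247.8, 185.3], 0.9), ([212.2
[... 212 characters left out ...]
4), ([303.2, 183.1], 0.61)]
bore [([241.2, 216.9], 0.74)]
wheel_center [([272.3, 215.3], 0.79), ([162.1, 214.3], 0.49)]
pin [([391.9, 222.2], 0.53)]
pin_stand [([394.8, 221.8], 0.88)]
filter_tin [([164.2, 154.5], 0.61)]
timer [([302.5, 179.2], 0.74), ([366.8, 169.6], 0.73), ([140.9, 210.2], 0.32)]
sampler [([255.5, 198.2], 0.82)]
{'time': 1.3, 'joint_positions': array([ 1.1,  0.3,  1.5,  0. ,  1.3, -0.1]), 'dq': array([-0., -0., -0., -0.,  0., -0.]), 'tau': array([  0. , -43.1, -24.4,   0.1,   0. ,   0. ]), 'tool_pos': array([178.9, 493.6, 226.8]), 'tcp_rot': array([1.6, 1.6, 1.2]), 'contact_force': array([-0.5,  0.7, -0.2]), 'moment': array([ 0., -0., -0.]), 'grip_width': 92.18649722071976}
```

```bash
cat >> h.py <<'E'
_cm=bot.camera_model
class _B: pass
def cm(n):
    m=dict(_cm(n)); r=np.array(m['rotation'])
    m['R']=R.from_euler('xyz',r).as_matrix() if r.shape==(3,) else r; return m
def ray(n,p):
    m=cm(n); v=np.array([(p[0]-m['cx'])/m['fx'],(p[1]-m['cy'])/m['fy'],1.]); return np.array(m['position']),m['R']@v
def proj(n,P):
    m=cm(n); c=m['R'].T@(np.array(P,float)-np.array(m['position'])); return np.array([m['fx']*c[0]/c[2]+m['cx'],m['fy']*c[1]/c[2]+m['cy']])
E
python3 - <<'E'
from h import *
np.set_printoptions(precision=3,suppress=True)
t=np.load('pics/top_i.npy'); s=np.load('pics/scene_i.npy')
cv2.imwrite('pics/top0z.png',cv2.resize(t[130:260,120:420],None,fx=2.6,fy=2.6,interpolation=cv2.INTER_CUBIC)[:,:,::-1])
cv2.imwrite('pics/scene0z.png',cv2.resize(s[130:300,140:410],None,fx=2.9,fy=2.9,interpolation=cv2.INTER_CUBIC)[:,:,::-1])
o=bot.get_obs(); print(o['tcp_rot'],R.from_euler('xyz',o['tcp_rot']).as_matrix())
for n in('scene','top'): print(n,bot.camera_model(n)['rotation'])
dt=np.load('pics/top_d.npy')
for l,p in dict(b1=(141.4,211.6),b2=(162.6,216.2),p1=(212.2,185.2),p2=(230.6,186.5),p3=(247.8,185.3),p4=(265.4,185),handle=(196.5,182.7),port=(280.1,180.8),needle=(303.2,183.1),bore=(241.2,216.9),wheel=(272.3,215.3),pin=(391.9,222.2),tin=(164,155),timer=(366.8,169.6)).items(): print(l,dep('top',p,dt))
E
```

```text
[1.578 1.571 1.23 ] [[ 0.     0.341  0.94 ]
 [ 0.     0.94  -0.341]
 [-1.     0.    -0.   ]]
scene [-2.21   0.001 -1.055]
top [-2.991  0.006 -1.558]
b1 [548.463 341.929  40.322]
b2 [534.14  276.397  57.474]
p1 [631.946 143.019  17.823]
p2 [628.096  88.361  21.102]
p3 [632.202  37.784  21.479]
p4 [633.958 -14.013  20.056]
handle [623.885 177.533  98.575]
port [640.156 -55.406  55.733]
needle [ 642.688 -126.309   10.732]
bore [531.362  52.74   90.635]
wheel [536.92  -32.601  89.535]
pin [ 526.339 -374.691   43.012]
tin [715.938 284.206  41.381]
timer [ 684.961 -314.951   14.465]
```

View pics/top0z.png

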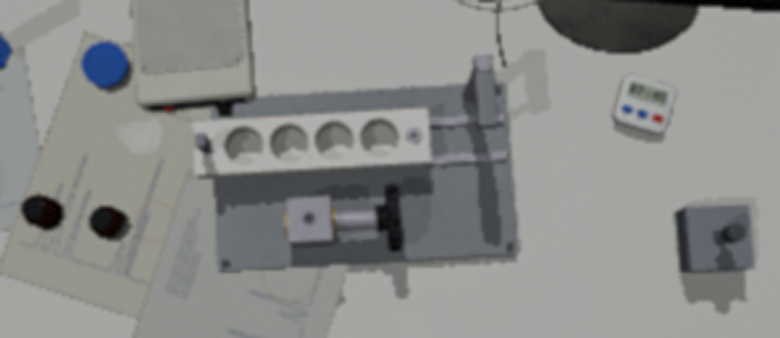

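View pics/scene0z.png

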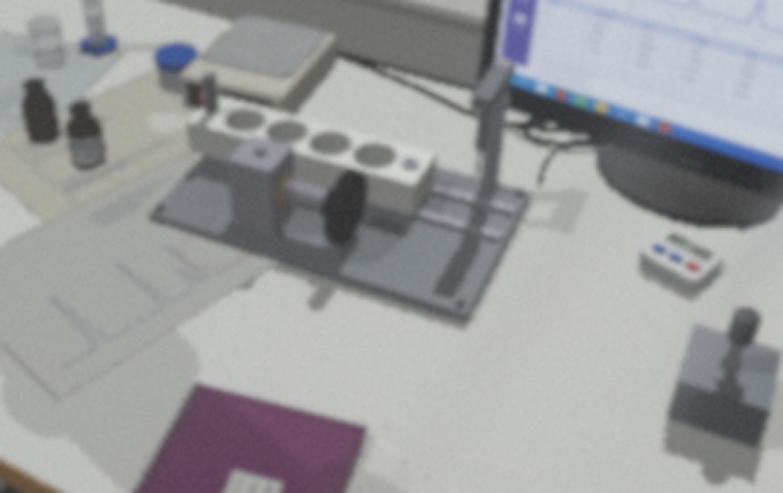

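View pics/scene0.png

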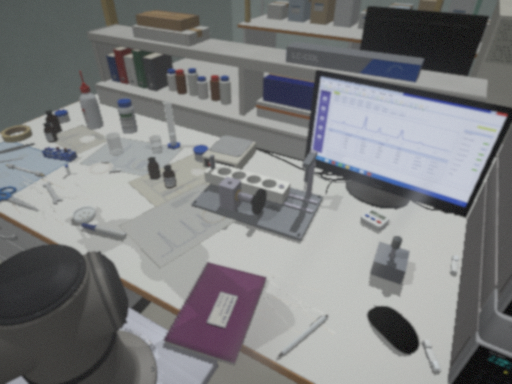

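View pics/top0.png

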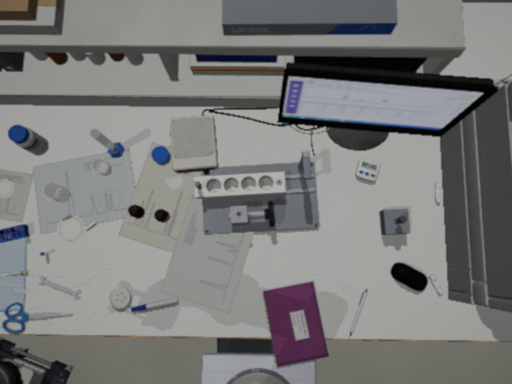

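```bash
python3 - <<'E'
from h import *
np.set_printoptions(precision=1,suppress=True)
T=lambda p,z:atz('top',p,z); S=lambda p,z:atz('scene',p,z)
for l,t,z in [('p1',(212.2,185.2),22),('p2',(230.6,186.5),22),('p3',(247.8,185.3),22),('p4',(265.4,185),22),('port',(280.1,180.8),54),('handle',(196.5,182.7),88),('bore',(241.2,216.9),90),('wheel',(272.3,215.3),54),('pinstand',(394.8,221.8),0),('needle',(303.2,183.1),61),('b1',(141.4,211.6),0),('b2',(162.6,216.2),0)]: print(l,T(t,z)[:2])
for l,t,z in [('p3',(252.4,185.9),22),('p4',(272.5,190.8),22),('p2',(240.5,183.2),22),('p1',(225.4,177.8),22),('port',(280.5,184.5),54),('handle',(209.7,157.2),88),('needle',(304.5,190.3),61),('wheel',(258.9,200.3),54),('pinstand',(383.1,264.3),0),('pin',(390.3,265.3),5),('b1',(156.2,175.4),0),('b2',(169.1,186.1),0),('blackthing',(50,140),0)]: print('S',l,S(t,z)[:2])
d=np.load('pics/top_d.npy'); 
for n in('top','scene'):
    d=np.load(f'pics/{n}_d.npy'); m=cm(n); v,u=np.mgrid[0:384,0:512]
    P=np.stack([(u-m['cx'])/m['fx'],(v-m['cy'])/m['fy'],np.ones(u.shape)],-1)*d[...,None]@m['R'].T+m['position']; np.save(f'pics/{n}_P.npy',P)
P=np.load('pics/top_P.npy'); I=np.load('pics/top_i.npy')
z=P[...,2]
def comp(mask,nm):
    n,l,st,c=cv2.connectedComponentsWithStats(mask.astype(np.uint8))
    for i in range(1,n):
        if st[i,4]>15: q=P[l==i]; print(nm,st[i],q.mean(0),'min',q.min(0),'max',q.max(0))
win=np.zeros(z.shape,bool); win[130:260,120:420]=1
comp(win&(z>65)&(z<80),'z72'); comp(win&(z>84)&(z<96),'z90'); comp(win&(z>96)&(z<200),'hi'); comp(win&(z>36)&(z<50),'z43'); comp(win&(z>51)&(z<58),'tray')
E
```

```text
p1 [631.2 142.6]
p2 [627.9  88.3]
p3 [632.1  37.8]
p4 [633.6 -14. ]
port [640.5 -55.5]
handle [625.9 179.1]
bore [531.4  52.8]
wheel [540.8 -33.8]
pinstand [ 531.8 -396.9]
needle [ 633.2 -120.9]
b1 [553.1 353.2]
b2 [540.1 289.5]
S p3 [638.4  43.4]
S p4 [646.4 -21.6]
S p2 [632.7  82.5]
S p1 [634.3 139.3]
S port [646.6 -46.5]
S handle [625.6 187.6]
S needle [ 645.7 -121.7]
S wheel [550.2 -27.5]
S pinstand [ 539.5 -377.4]
S pin [ 539.8 -393.2]
S b1 [559.5 364.4]
S b2 [533.9 287.5]
S blackthing [542.  889.1]
z72 [128 206   9   8  60] [550.4 360.   71.2] min [540.8 348.5  65.4] max [560.5 371.7  77.4]
z72 [263 209   6   8  24] [547.1 -16.3  67.1] min [537.3 -21.3  65. ] max [557.3  -7.2  73. ]
z72 [154 210   9   9  64] [539.2 285.9  71.6] min [527.3 274.5  67. ] max [550.3 297.8  77.2]
z72 [270 221   5   5  16] [516.7 -32.5  73.1] min [511.8 -38.2  66.6] max [522.2 -26.7  79.4]
z90 [269 205   6  16  65] [544.8 -29.7  88. ] min [524.5 -37.5  84.1] max [566.  -23.4  95.6]
z90 [230 206  18  17 262] [539.8  60.3  88.9] min [516.9  36.7  84.3] max [562.2  84.4  94. ]
hi [300 151  12  29 236] [
[... 1289 characters left out ...]
 max [600.6 142.2  49.9]
z43 [134 206   9  12  29] [544.4 347.7  43.2] min [532.1 341.   36.1] max [565.1 360.9  49.9]
z43 [157 209  11  13  37] [535.  275.4  45.1] min [521.3 266.5  37.2] max [555.7 294.3  49.8]
z43 [383 209  28  25 554] [ 529.6 -385.3   43.7] min [ 495.2 -424.4   36.2] max [ 565.1 -351.3   49.6]
tray [ 171  130   46   40 1156] [736.8 198.   54.6] min [671.6 130.7  51. ] max [789.6 264.4  58. ]
tray [194 172  92  26 928] [629.7  54.7  53.8] min [590.8 -69.7  51. ] max [667.  192.2  58. ]
tray [129 208  12   9  30] [543.8 353.1  54.4] min [534.  341.9  51.2] max [557.5 373.4  57.8]
tray [154 209  13  12  31] [536.2 280.7  53.8] min [523.7 268.3  51.1] max [555.3 302.3  57.6]
```

```bash
python3 - <<'E'
from h import *
np.set_printoptions(precision=2,suppress=True)
for n in('top','scene'):
    P=np.load(f'pics/{n}_P.npy'); x,y,z=P[...,0],P[...,1],P[...,2]
    reg=(x>380)&(x<560)&(y>-250)&(y<-150); print(n,'table z',np.median(z[reg]))
    m=(z>50)&(z<58)&(x>580)&(x<670)&(y>-90)&(y<185)&~((x>668)&(y>120))
    q=P[m][:,:2].astype(np.float32); r=cv2.minAreaRect(q); print('tray rect',r, len(q))
    # edges by y-slices
    ys=np.arange(-60,150,15); lo=[];
    f=[]
    for a in ys:
        s=q[(q[:,1]>a)&(q[:,1]<a+15)]
        if len(s)>5: f.append((a+7.5,np.sort(s[:,0])[1],np.sort(s[:,0])[-2]))
    f=np.array(f)
    if len(f)>3: print('slopes',np.polyfit(f[:,0],f[:,1],1),np.polyfit(f[:,0],f[:,2],1))
    m=(z>86)&(z<94)&(x>500)&(x<580)&(y>20)&(y<100); q=P[m][:,:2].astype(np.float32); print('block',cv2.minAreaRect(q),np.median(P[m],0),len(q))
    m=(z>60)&(z<96)&(x>490)&(x<590)&(y>-55)&(y<-5); q=P[m][:,:2].astype(np.float32); print('wheel',cv2.minAreaRect(q),np.median(P[m],0),P[m].max(0))
    m=(z>9)&(z<15)&(x>470)&(x<720)&(y>-160)&(y<250); q=P[m][:,:2].astype(np.float32); print('base',cv2.minAreaRect(q),np.median(P[m],0))
    m=(z>90)&(z<106)&(y<-340)&(y>-430)&(x<580)&(x>490); print('pinhead',np.median(P[m],0),P[m].min(0),P[m].max(0),m.sum())
    m=(z>40)&(z<48)&(y<-330)&(y>-440)&(x<600)&(x>480);q=P[m][:,:2].astype(np.float32); print('stand',cv2.minAreaRect(q))
    for c in((550,360),(539,286)):
        for lo,hi in((66,77),(10,45)):
            m=(z>lo)&(z<hi)&(np.hypot(x-c[0],y-c[1])<30); print('bottle',lo,P[m].mean(0),(P[m].min(0)+P[m].max(0))/2,m.sum())
    m=(z>96)&(z<106)&(x>590)&(x<650)&(y>150)&(y<215); print('handle',P[m].mean(0),m.sum())
    m=(z>25)&(np.hypot(x-718,y-297)<40); print('tin',P[m].mean(0))
    m=(z>140)&(z<170)&(x>600)&(x<720)&(y<-90)&(y>-150); print('needle arm',cv2.minAreaRect(P[m][:,:2].astype(np.float32)),P[m].min(0),P[m].max(0))
E
```

```text
top table z -1.3754831222356643
tray rect ((618.5960083007812, 57.95469665527344), (84.11018371582031, 256.2854309082031), 3.9164345264434814) 1004
slopes [ -0.07 605.15] [ -0.07 663.6 ]
block ((539.5621948242188, 60.41672134399414), (44.92111587524414, 46.848690032958984), 1.6086704730987549) [539.35  59.39  88.95] 241
wheel ((545.6366577148438, -21.726947784423828), (68.61441802978516, 29.972232818603516), 3.8523190021514893) [543.06 -26.47  79.31] [580.17  -7.23  95.64]
base ((600.73974609375, 22.050201416015625), (206.37261962890625, 374.2447204589844), 3.89554762840271) [575.7  -18.46  11.46]
pinhead [ 530.03 -386.89   99.69] [ 521.71 -395.6    92.97] [ 538.57 -378.2   105.27] 49
stand ((530.1073608398438, -387.779541015625), (69.15364074707031, 72.05178833007812), 0.8287879824638367)
bottle 66 [550.23 359.94  71.1 ] [550.63 360.1   71.37] 57
bottle 10 [545.14 346.7   29.27] [548.89 350.97  27.61] 48
bottle 66 [539.16 285.88  71.53] [538.8  286.14  71.95] 63
bottle 10 [533.12 272.93  28.88] [537.23 279.57  27.9 ] 44
handle [621.36 176.07  98.57] 23
tin [718.21 294.57  40.4 ]
nee
[... 717 characters left out ...]
2.932394504547119) [548.47 -65.79  13.09]
pinhead [ 523.43 -389.68  100.8 ] [ 518.55 -399.41   90.17] [ 537.01 -380.02  104.09] 79
stand ((528.2644653320312, -389.79022216796875), (74.20092010498047, 69.99921417236328), 2.814546823501587)
bottle 66 [546.24 354.98  72.53] [547.09 355.45  71.18] 39
bottle 10 [539.9  348.2   28.02] [544.57 355.34  27.56] 114
bottle 66 [534.95 281.3   71.71] [537.73 283.06  71.06] 44
bottle 10 [528.37 273.5   28.14] [535.33 279.74  27.7 ] 122
handle [617.93 172.62  99.41] 16
tin [711.29 292.14  40.49]
needle arm ((662.2022094726562, -122.04518127441406), (76.87435913085938, 19.4642333984375), 4.387394905090332) [ 624.14 -133.97  140.18] [ 700.39 -110.54  164.93]
```

```bash
cat > fit.py <<'E'
from h import *
from scipy.ndimage import map_coordinates
def P2(n,Q):
    m=cm(n); c=(Q-np.array(m['position']))@m['R']; return m['fx']*c[:,0]/c[:,2]+m['cx'],m['fy']*c[:,1]/c[:,2]+m['cy']
def score(n,g,x0,y0,yaw,ks):
    th=np.linspace(0,2*np.pi,72,endpoint=False); s=0
    ax=np.array([-np.sin(yaw),np.cos(yaw)])
    for k in ks:
        c=np.array([x0,y0])+ax*k*50
        v=[]
        for r in (18.5,24.5):
            Q=np.stack([c[0]+r*np.cos(th),c[1]+r*np.sin(th),0*th+54],1); u,w=P2(n,Q); v.append(map_coordinates(g,[w,u],order=1).mean())
        s+=v[1]-v[0]
    return s
def fit(n,x0=632,y0=64,ks=(-1.5,-.5,.5,1.5),file=None):
    g=np.load(f'pics/{n}_i.npy').astype(float).mean(2)
    from scipy.optimize import minimize
    best=None
    for dx in np.arange(-9,10,3):
        for dy in np.arange(-12,13,4):
            r=minimize(lambda p:-score(n,g,p[0],p[1],p[2]/100,ks),[x0+dx,y0+dy,6.8],method='Nelder-Mead')
            if best is None or r.fun<best.fun: best=r
    return best.x*[1,1,.01],best.fun
if __name__=='__main__':
    for n in('top','scene'): print(n,fit(n))
E
python3 fit.py
```

```text
Traceback (most recent call last):
  File "fit.py", line 25, in <module>
    for n in('top','scene'): print(n,fit(n))
                                     ~~~^^^
  File "fit.py", line 21, in fit
    r=minimize(lambda p:-score(n,g,p[0],p[1],p[2]/100,ks),[x0+dx,y0+dy,6.8],method='Nelder-Mead')
  File "fit.py", line 21, in <lambda>
    r=minimize(lambda p:-score(n,g,p[0],p[1],p[2]/100,ks),[x0+dx,y0+dy,6.8],method='Nelder-Mead')
                         ~~~~~^^^^^^^^^^^^^^^^^^^^^^^^^^^
  File "fit.py", line 12, in score
    Q=np.stack([c[0]+r*np.cos(th),c[1]+r*np.sin(th),0*th+54],1); u,w=P2(n,Q); v.append(map_coordinates(g,[w,u],order=1).mean())
                                                                     ~~^^^^^
  File "fit.py", line 4, in P2
    m=cm(n); c=(Q-np.array(m['position']))@m['R']; return m['fx']*c[:,0]/c[:,2]+m['cx'],m['fy']*c[:,1]/c[:,2]+m['cy']
  File "h.py", line 17, in cm
    m=dict(_cm(n)); r=np.array(m['rotation'])
           ~~~^^^
ValueError: time passes only in moves, steps and waits
```

```bash
python3 -m handwheel '[[[-1,0,0,0]]]'; python3 - <<'E'
from h import *
np.set_printoptions(precision=3,suppress=True)
o=bot.get_obs();print(o['tool_pos'],R.from_euler('xyz',o['tcp_rot']).as_matrix())
# yaw of tool y
E
```

```text
time: 1.38
tool_pos: [178.5, 492.7, 235.4]
tcp_rot: [-1.715, 1.567, -2.063]
contact_force: [0.4, -1.0, -0.2]
grip_width: 91.7
[178.463 492.69  235.374] [[-0.002  0.341  0.94 ]
 [-0.003  0.94  -0.341]
 [-1.    -0.004 -0.001]]
```

```bash
cat >> h.py <<'E'
_c={}
_cm0=cm
def cm(n):
    if n not in _c: _c[n]=_cm0(n)
    return _c[n]
E
python3 fit.py
```

```text
top (array([6.30361286e+02, 6.11285848e+01, 7.03400291e-02]), np.float64(-195.48325037392445))
scene (array([6.30780795e+02, 6.16291450e+01, 7.44086193e-02]), np.float64(-150.878707786963))
```

```bash
cat > go.py <<'E'
# usage: go.py x y z [jaw_angle_deg]: prints needed shifts in tool axes (cm) & turn
import sys
from h import *
o=bot.get_obs(); M=R.from_euler('xyz',o['tcp_rot']).as_matrix(); p=np.array(o['tool_pos'])
a=np.degrees(np.arctan2(M[1,1],M[0,1]))
print('t %.2f tcp'%o['time'],np.round(p,1),'yang %.2f'%a,'F',np.round(o['contact_force'],1),'w %.1f'%o['grip_width'],'q6 %.2f'%o['joint_positions'][5])
if len(sys.argv)>3:
    d=(M.T@(np.array(list(map(float,sys.argv[1:4])))-p))/10
    print('shift cm',np.round(d,2))
if len(sys.argv)>4:
    t=(a-float(sys.argv[4])+90)%180-90
    print('turn rad %.3f'%np.radians(t))
E
python3 go.py 550.3 359.5 180 4
```

```text
t 1.38 tcp [178.5 492.7 235.4] yang 70.07 F [ 0.4 -1.  -0.2] w 91.7 q6 -0.15
shift cm [ 5.52  0.17 39.5 ]
turn rad 1.153
```

```bash
python3 -m handwheel '[[[0,0,3.9,0],[0,0,3.9,0],[0,0,3.9,0],[0,0,3.9,0],[0,0,3.9,0],[0,0,3.9,0],[0,0,3.9,0],[0,0,3.9,0]]]' 1 >/dev/null; python3 -m handwheel '[[[0,0,3.9,0],[0,0,3.9,0],[0,0,0,0.12],[0,0,0,0.12],[0,0,0,0.12],[0,0,0,0.12],[0,0,0,0.12],[0,0,0,0.12]]]'>/dev/null;python3 -m handwheel '[[[0,0,0,0.12],[0,0,0,0.12],[0,0,0,0.12],[0,0,0,0.0735],[0,0,0,0],[0,0,0,0]]]'; python3 go.py 550.3 359.5 100 4; python3 -c "
from h import *
cap('scene','s1.png');cap('top','t1.png')"
```

```text
time: 3.22
tool_pos: [545.7, 360.7, 237.3]
tcp_rot: [1.987, 1.57, 0.488]
contact_force: [0.1, 0.1, 1.1]
grip_width: 92.0
t 3.22 tcp [545.7 360.7 237.3] yang 4.13 F [0.1 0.1 1.1] w 92.0 q6 0.40
shift cm [13.73  0.45  0.16]
turn rad 0.002
```

View pics/s1.png

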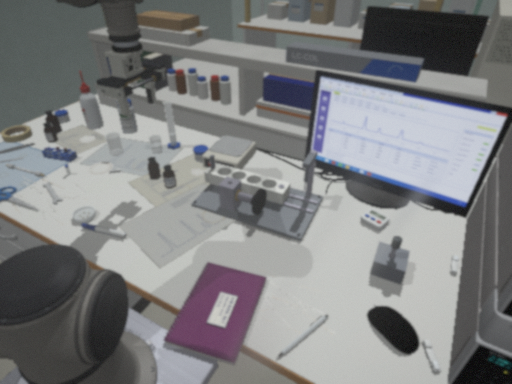

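View pics/t1.png

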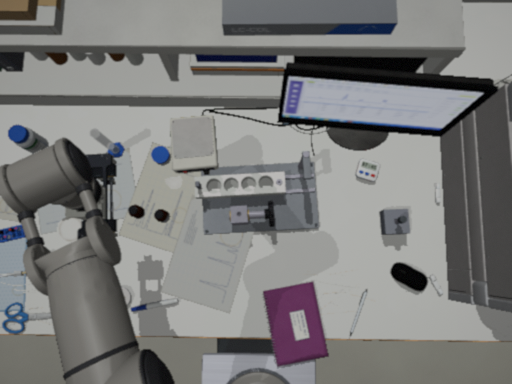

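```bash
python3 - <<'E'
from h import *
np.set_printoptions(precision=0,suppress=True)
o=bot.get_obs(); M=R.from_euler('xyz',o['tcp_rot']).as_matrix(); p=o['tool_pos']
n='scene'; I=np.load('pics/scene_i.npy')
cv2.imwrite('pics/s1z.png',cv2.resize(I[0:170,60:230],None,fx=3.5,fy=3.5,interpolation=cv2.INTER_CUBIC)[:,:,::-1])
d=np.load('pics/scene_d.npy'); m=cm(n); v,u=np.mgrid[0:384,0:512]
P=np.stack([(u-m['cx'])/m['fx'],(v-m['cy'])/m['fy'],np.ones(u.shape)],-1)*d[...,None]@m['R'].T+m['position']
L=(P-p)@M
k=(np.abs(L[...,1])<150)&(np.abs(L[...,2])<150)&(L[...,0]<5)&(L[...,0]>-300)&(d>0)
L=L[k]
for a in range(-300,5,15):
    s=L[(L[:,0]>=a)&(L[:,0]<a+15)]
    if len(s)>3: print(a,len(s),'y',np.percentile(s[:,1],[2,98]),'z',np.percentile(s[:,2],[2,98]))
E
```

```text
-300 50 y [-145. -107.] z [ 78. 116.]
-285 211 y [-42.  19.] z [-12.  63.]
-270 224 y [-41.  13.] z [-14.  40.]
-255 223 y [-40.  14.] z [-16.  40.]
-240 219 y [-40.  16.] z [-16.  39.]
-225 220 y [-40.  15.] z [-17.  40.]
-210 213 y [-41.  19.] z [-17.  42.]
-195 138 y [-37.  11.] z [-13.  38.]
-180 289 y [-51.  17.] z [-32.  39.]
-165 186 y [-53.  11.] z [-26.  39.]
-150 196 y [-53.  13.] z [-19.  26.]
-135 187 y [-53.  14.] z [-19.  25.]
-120 534 y [-97.  88.] z [-29.  38.]
-105 357 y [-97.  86.] z [-29.  39.]
-90 351 y [-89.  79.] z [-30.  39.]
-75 122 y [-89.  81.] z [-29.  39.]
-60 96 y [-68.  62.] z [-9. 15.]
-45 102 y [-67.  61.] z [-8. 14.]
-30 96 y [-65.  60.] z [-8. 15.]
-15 57 y [-61.  57.] z [-7. 14.]
```

View pics/s1z.png

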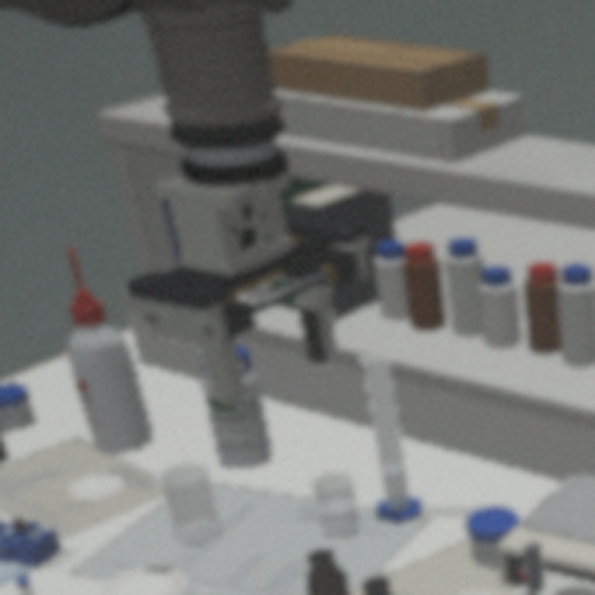

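```bash
python3 -m handwheel '[[[4,0,0,0],[4,0,0,0],[0,0,0,0],[0,0,0,0],[0,0,0,0]]]'; python3 go.py 550.3 359.5 33 4
```

```text
time: 3.73
tool_pos: [546.6, 361.2, 159.0]
tcp_rot: [2.003, 1.568, 0.502]
contact_force: [0.7, 0.2, 0.3]
grip_width: 91.7
t 3.73 tcp [546.6 361.2 159. ] yang 4.02 F [0.7 0.2 0.3] w 91.7 q6 0.40
shift cm [12.6   0.33  0.21]
turn rad 0.000
```

```bash
python3 -m handwheel '[[[3,0.33,0.2,0],[3,0,0,0],[3,0,0,0],[2,0,0,0],[1.6,0,0,0],[0,0,0,0],[0,0,0,0]]]'; python3 go.py 550.3 359.5 33 4; python3 -m handwheel '[[[0,0,0,0],[0,0,0,0],[0,0,0,0],[0,0,0,0],[0,0,0,0],[0,0,0,0]]]' 0;python3 go.py 550.3 359.5 33 4;
```

```text
time: 4.32
tool_pos: [550.3, 359.6, 32.8]
tcp_rot: [1.982, 1.568, 0.481]
contact_force: [0.7, 0.7, 1.2]
grip_width: 91.4
t 4.32 tcp [550.3 359.6  32.8] yang 4.00 F [0.7 0.7 1.2] w 91.4 q6 0.39
shift cm [-0.02 -0.    0.01]
turn rad 0.000
time: 4.82
tool_pos: [549.1, 359.0, 31.1]
tcp_rot: [2.11, 1.57, 0.608]
contact_force: [0.4, -0.6, 0.8]
grip_width: 56.7
t 4.82 tcp [549.1 359.   31.1] yang 3.98 F [ 0.4 -0.6  0.8] w 56.7 q6 0.39
shift cm [-0.19  0.12 -0.04]
turn rad -0.000
```

```bash
python3 -m handwheel '[[[0,0,0,0],[0,0,0,0],[0,0,0,0],[0,0,0,0],[0,0,0,0],[0,0,0,0]]]' 0;python3 go.py 550.3 359.5 33 4; python3 -m handwheel '[[[0,0,0,0],[0,0,0,0],[0,0,0,0],[0,0,0,0]]]' 0.65;python3 go.py 550.3 359.5 33 94
```

```text
time: 5.32
tool_pos: [549.2, 358.9, 30.8]
tcp_rot: [1.946, 1.57, 0.445]
contact_force: [0.7, 0.0, -1.3]
grip_width: 36.2
t 5.32 tcp [549.2 358.9  30.8] yang 3.98 F [ 0.7  0.  -1.3] w 36.2 q6 0.39
shift cm [-0.22  0.12 -0.05]
turn rad -0.000
time: 5.65
tool_pos: [548.9, 358.9, 30.7]
tcp_rot: [-1.635, 1.571, -3.137]
contact_force: [0.1, -1.0, 0.2]
grip_width: 57.2
t 5.65 tcp [548.9 358.9  30.7] yang 3.98 F [ 0.1 -1.   0.2] w 57.2 q6 0.39
shift cm [-0.23  0.15 -0.05]
turn rad 1.570
```

```bash
python3 -m handwheel '[[[0,0,0,-0.12],[0,0,0,-0.12],[0,0,0,-0.12],[0,0,0,-0.12],[0,0,0,-0.12],[0,0,0,-0.12],[0,0,0,-0.12],[0,0,0,-0.12]]]' 0.65 >/dev/null; python3 -m handwheel '[[[0,0,0,-0.12],[0,0,0,-0.12],[0,0,0,-0.12],[0,0,0,-0.12],[0,0,0,-0.12],[0,0,0,-0.01],[0,0,0,0],[0,0,0,0]]]'; python3 go.py 550.3 359.5 33 94; python3 -m handwheel '[[[0,0,0,0],[0,0,0,0],[0,0,0,0],[0,0,0,0],[0,0,0,0],[0,0,0,0]]]' 0;python3 go.py 632.3 36.5 33 94
```

```text
time: 6.98
tool_pos: [549.0, 358.9, 30.7]
tcp_rot: [1.646, 1.571, 1.711]
contact_force: [0.4, -0.3, 0.4]
grip_width: 59.5
t 6.98 tcp [549.  358.9  30.7] yang 93.74 F [ 0.4 -0.3  0.4] w 59.5 q6 -1.17
shift cm [-0.23  0.05  0.14]
turn rad -0.004
time: 7.48
tool_pos: [549.0, 359.0, 30.8]
tcp_rot: [1.006, 1.57, 1.075]
contact_force: [0.1, 0.9, -0.5]
grip_width: 36.0
t 7.48 tcp [549.  359.   30.8] yang 93.92 F [ 0.1  0.9 -0.5] w 36.0 q6 -1.18
shift cm [ -0.23 -32.75   6.1 ]
turn rad -0.001
```

```bash
python3 -m handwheel '[[[-1,0,0,0],[-4,0,0,0],[-4,0,0,0],[-4,0,0,0],[0,-3.5,0,0],[0,-4,0,0],[0,-4,0,0],[0,-4,0,0]]]' ; python3 -m handwheel '[[[0,-4,1.5,0],[0,-4,1.5,0],[0,-4,1.5,0],[0,-4,1.5,0],[0,-1.2,0,0],[0,0,0,0],[0,0,0,0],[0,0,0,0]]]';python3 go.py 632.3 36.5 90 94; python3 -c "
from h import *
cap('scene','s2.png');cap('top','t2.png')"
```

```text
time: 8.15
tool_pos: [559.3, 202.8, 161.7]
tcp_rot: [-0.069, 1.57, 0.001]
contact_force: [1.1, -0.3, -0.1]
grip_width: 36.0
time: 8.82
tool_pos: [629.0, 41.7, 161.0]
tcp_rot: [2.075, 1.57, 2.144]
contact_force: [-0.0, 0.9, -1.6]
grip_width: 36.3
t 8.82 tcp [629.   41.7 161. ] yang 93.97 F [-0.   0.9 -1.6] w 36.3 q6 -1.70
shift cm [ 7.09 -0.55  0.29]
turn rad -0.001
```

View pics/s2.png

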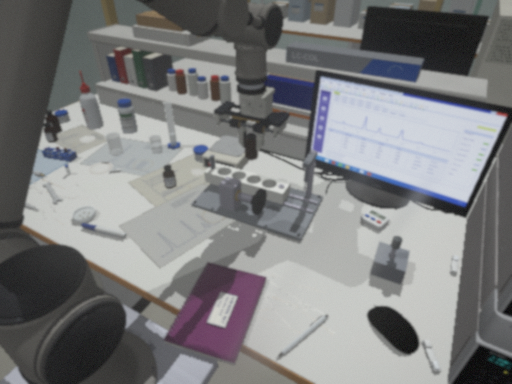

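```bash
python3 - <<'E'
from h import *
p=bot.get_obs()['tool_pos']
I=np.load('pics/scene_i.npy').copy()
I=cv2.resize(I,None,fx=4,fy=4,interpolation=cv2.INTER_CUBIC)
for z in (130,150,170):
  for t in np.linspace(0,2*np.pi,60):
    u=proj('scene',[p[0]+19*np.cos(t),p[1]+19*np.sin(t),z]); cv2.circle(I,tuple(int(round(4*(a+.5)-.5)) for a in u),1,(0,255,0),-1)
I=I[400:800,800:1400]
cv2.imwrite('pics/s2z.png',I[:,:,::-1])
E
```

```text
(no output)
```

View pics/s2z.png

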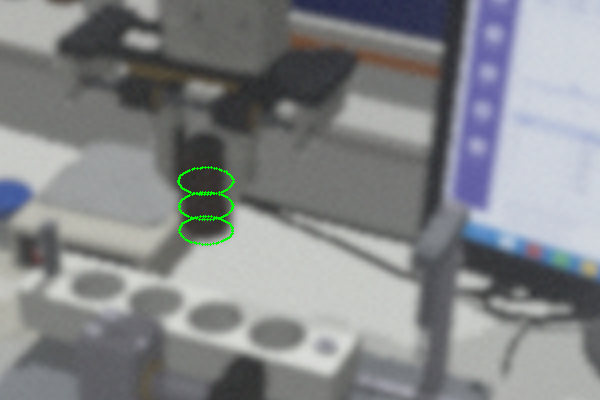

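```bash
python3 -m handwheel '[[[2.4,-0.5,0.3,0],[2.4,0,0,0],[2.2,0,0,0],[0,0,0,0],[0,0,0,0],[0,0,0,0]]]';python3 go.py 632.3 36.5 57 94; python3 -c "
from h import *
cap('top','t3.png')
I=np.load('pics/top_i.npy')
cv2.imwrite('pics/t3z.png',cv2.resize(I[130:260,120:420],None,fx=2.6,fy=2.6)[:,:,::-1])
"
```

```text
time: 9.42
tool_pos: [633.6, 36.7, 92.2]
tcp_rot: [-0.074, 1.569, -0.004]
contact_force: [0.7, -0.4, -0.9]
grip_width: 36.3
t 9.42 tcp [633.6  36.7  92.2] yang 94.01 F [ 0.7 -0.4 -0.9] w 36.3 q6 -1.70
shift cm [ 3.52 -0.01 -0.14]
turn rad 0.000
```

View pics/t3z.png

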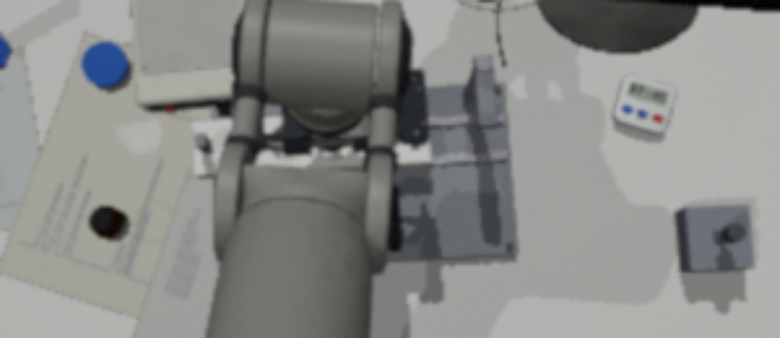

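Top view is occluded by the arm; go in with a force check.

```bash
python3 -m handwheel '[[[0.6,0,-0.1,0],[0.6,0,0,0],[0.4,0,0,0],[0,0,0,0],[0,0,0,0]]]';python3 go.py 632.3 36.5 57 94; python3 -c "
from h import *
cap('scene','s3.png')
I=np.load('pics/scene_i.npy')
cv2.imwrite('pics/s3z.png',cv2.resize(I[100:240,180:340],None,fx=4,fy=4)[:,:,::-1])
"
```

```text
time: 9.88
tool_pos: [631.7, 35.7, 74.4]
tcp_rot: [2.887, 1.57, 2.955]
contact_force: [0.2, 0.2, -1.0]
grip_width: 36.2
t 9.88 tcp [631.7  35.7  74.4] yang 93.93 F [ 0.2  0.2 -1. ] w 36.2 q6 -1.70
shift cm [1.74 0.07 0.07]
turn rad -0.001
```

View pics/s3z.png

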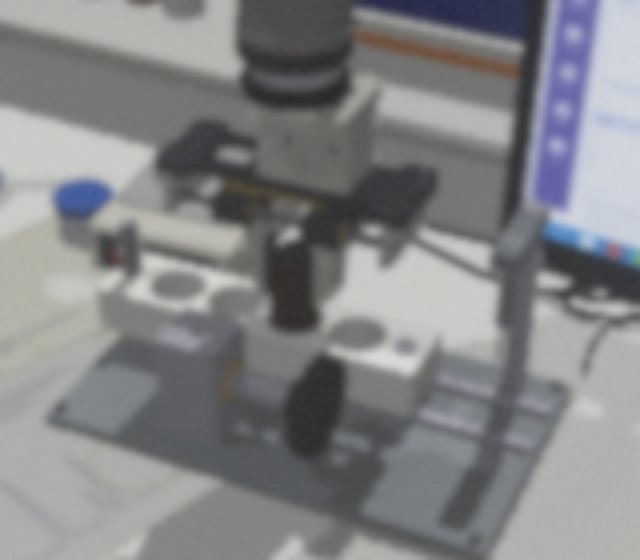

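```bash
python3 -m handwheel '[[[0.6,0.05,0.05,0],[0.6,0,0,0],[0.5,0,0,0],[0,0,0,0],[0,0,0,0]]]';python3 go.py 632.3 36.5 57 94; python3 -m handwheel '[[[0,0,0,0],[0,0,0,0],[0,0,0,0],[0,0,0,0],[0,0,0,0]]]' 0.7;python3 go.py 539 285 160 94
```

```text
time: 10.35
tool_pos: [632.0, 36.4, 57.0]
tcp_rot: [2.969, 1.569, 3.038]
contact_force: [-0.5, -1.0, -0.5]
grip_width: 36.1
t 10.35 tcp [632.   36.4  57. ] yang 93.94 F [-0.5 -1.  -0.5] w 36.1 q6 -1.70
shift cm [0.   0.01 0.03]
turn rad -0.001
time: 10.77
tool_pos: [632.5, 36.3, 58.0]
tcp_rot: [-0.008, 1.57, 0.06]
contact_force: [0.6, -0.7, -0.0]
grip_width: 62.7
t 10.77 tcp [632.5  36.3  58. ] yang 93.94 F [ 0.6 -0.7 -0. ] w 62.7 q6 -1.70
shift cm [-10.2   25.45  -7.62]
turn rad -0.001
```

```bash
python3 -m handwheel '[[[-3,0,0,0],[-3.6,0,0,0],[-3.6,0,0,0],[0,3.6,-1,0],[0,3.7,-1.1,0],[0,3.7,-1.1,0],[0,3.7,-1.1,0],[0,3.7,-1.1,0]]]' 1 >/dev/null; python3 -m handwheel '[[[0,3.7,-1.1,0],[0,3.35,-1.1,0],[0,0,0,0],[0,0,0,0],[0,0,0,0]]]';python3 go.py 539 285 31 94; python3 -c "
from h import *
cap('scene','s4.png')
I=np.load('pics/scene_i.npy')
cv2.imwrite('pics/s4z.png',cv2.resize(I[100:240,140:300],None,fx=4,fy=4)[:,:,::-1])
"
```

```text
time: 11.85
tool_pos: [539.2, 284.7, 159.8]
tcp_rot: [-0.783, 1.57, -0.713]
contact_force: [0.6, 0.2, -0.2]
grip_width: 91.7
t 11.85 tcp [539.2 284.7 159.8] yang 93.97 F [ 0.6  0.2 -0.2] w 91.7 q6 -1.28
shift cm [12.88  0.04 -0.03]
turn rad -0.001
```

View pics/s4z.png

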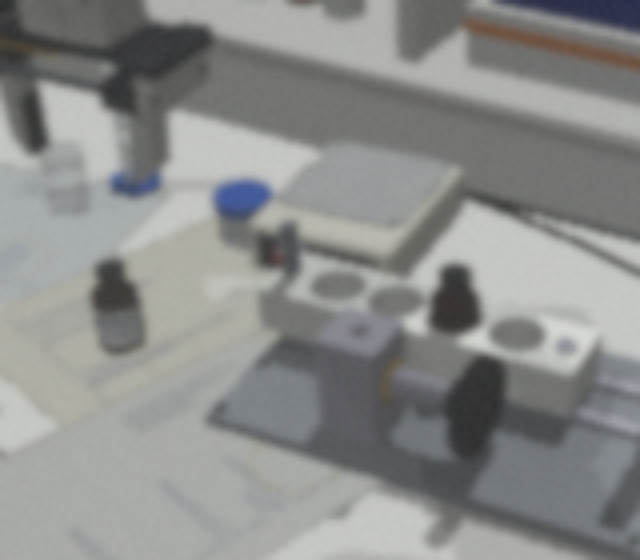

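```bash
python3 -m handwheel '[[[3,0,0,0],[3,0,0,0],[3,0,0,0],[2.3,0,0,0],[1.6,0,0,0],[0,0,0,0],[0,0,0,0]]]' >/dev/null; for i in 1 2; do python3 -m handwheel '[[[0,0,0,0],[0,0,0,0],[0,0,0,0],[0,0,0,0],[0,0,0,0],[0,0,0,0]]]' 0 >/dev/null; done;python3 go.py 539 285 31 94; python3 -m handwheel '[[[0,0,0,0],[0,0,0,0],[0,0,0,0],[0,0,0,0]]]' 0.7 >/dev/null; python3 -m handwheel '[[[0,0,0,0.12],[0,0,0,0.12],[0,0,0,0.12],[0,0,0,0.12],[0,0,0,0.12],[0,0,0,0.12],[0,0,0,0.12],[0,0,0,0.12]]]' >/dev/null; python3 -m handwheel '[[[0,0,0,0.12],[0,0,0,0.12],[0,0,0,0.12],[0,0,0,0.12],[0,0,0,0.12],[0,0,0,0.01],[0,0,0,0],[0,0,0,0]]]' > /dev/null; python3 -m handwheel '[[[0,0,0,0],[0,0,0,0],[0,0,0,0],[0,0,0,0],[0,0,0,0],[0,0,0,0],[0,0,0,0]]]' 0;python3 go.py 625.2 136.2 31 4
```

```text
t 13.48 tcp [539.1 285.1  30.7] yang 93.94 F [-0.4  0.1  0.4] w 36.7 q6 -1.28
shift cm [-0.03 -0.01 -0.01]
turn rad -0.001
time: 15.73
tool_pos: [539.2, 285.0, 30.8]
tcp_rot: [1.982, 1.571, 0.481]
contact_force: [0.1, 0.0, -0.8]
grip_width: 36.8
t 15.73 tcp [539.2 285.   30.8] yang 3.99 F [ 0.1  0.  -0.8] w 36.8 q6 0.29
shift cm [-0.02  7.55 15.45]
turn rad -0.000
```

```bash
python3 -m handwheel '[[[-1,0,0,0],[-4,0,0,0],[-4,0,0,0],[-4,0,0,0],[0,1.9,3.8,0],[0,1.9,3.9,0],[0,1.9,3.9,0],[0,1.85,3.85,0]]]' >/dev/null; python3 -m handwheel '[[[0,0,0,0],[0,0,0,0],[0,0,0,0]]]' ;python3 go.py 625.2 136.2 92 4
```

```text
time: 16.65
tool_pos: [622.0, 140.8, 160.8]
tcp_rot: [-2.261, 1.57, 2.52]
contact_force: [-0.0, 0.7, -1.9]
grip_width: 37.0
t 16.65 tcp [622.  140.8 160.8] yang 3.94 F [-0.   0.7 -1.9] w 37.0 q6 0.03
shift cm [6.88 0.29 0.49]
turn rad -0.001
```

```bash
python3 -m handwheel '[[[2.4,0.3,0.5,0],[2.4,0,0,0],[2.1,0,0,0],[0,0,0,0],[0,0,0,0],[0,0,0,0]]]' >/dev/null;python3 go.py 625.2 136.2 75 4; python3 -m handwheel '[[[0.6,0,0,0],[0.6,0,0,0],[0.5,0,0,0],[0,0,0,0],[0,0,0,0]]]';python3 go.py 625.2 136.2 57 4
```

```text
t 17.15 tcp [626.2 137.2  93.3] yang 4.07 F [ 1.3 -0.4 -1.1] w 36.6 q6 0.02
shift cm [ 1.83 -0.11  0.09]
turn rad 0.001
time: 17.57
tool_pos: [625.5, 135.8, 74.4]
tcp_rot: [-1.676, 1.57, 3.106]
contact_force: [-1.0, 0.1, -1.8]
grip_width: 36.7
t 17.57 tcp [625.5 135.8  74.4] yang 3.97 F [-1.   0.1 -1.8] w 36.7 q6 0.02
shift cm [ 1.74 -0.03 -0.04]
turn rad -0.000
```

```bash
python3 -m handwheel '[[[0.6,0,0,0],[0.6,0,0,0],[0.5,0,0,0],[0,0,0,0],[0,0,0,0]]]';python3 go.py 625.2 136.2 57 4; python3 -m handwheel '[[[0,0,0,0],[0,0,0,0],[0,0,0,0],[0,0,0,0],[0,0,0,0]]]' 0.7; python3 -m handwheel '[[[-3,0,0,0],[-3.6,0,0,0],[-3.6,0,0,0],[0,0,0,0],[0,0,0,0]]]'; python3 -c "
from h import *
cap('scene','s5.png')
I=np.load('pics/scene_i.npy')
cv2.imwrite('pics/s5z.png',cv2.resize(I[100:240,140:330],None,fx=4,fy=4)[:,:,::-1])
"
```

```text
time: 17.98
tool_pos: [625.5, 135.9, 57.1]
tcp_rot: [-1.612, 1.57, -3.113]
contact_force: [-0.1, 0.5, -0.9]
grip_width: 36.7
t 17.98 tcp [625.5 135.9  57.1] yang 3.98 F [-0.1  0.5 -0.9] w 36.7 q6 0.02
shift cm [ 0.01 -0.03 -0.03]
turn rad -0.000
time: 18.4
tool_pos: [626.0, 135.9, 58.0]
tcp_rot: [1.721, 1.57, 0.22]
contact_force: [-1.5, -0.6, 0.6]
grip_width: 62.7
time: 18.82
tool_pos: [627.2, 136.1, 162.6]
tcp_rot: [1.603, 1.565, 0.102]
contact_force: [-0.3, -0.0, -1.3]
grip_width: 64.3
```

View pics/s5z.png

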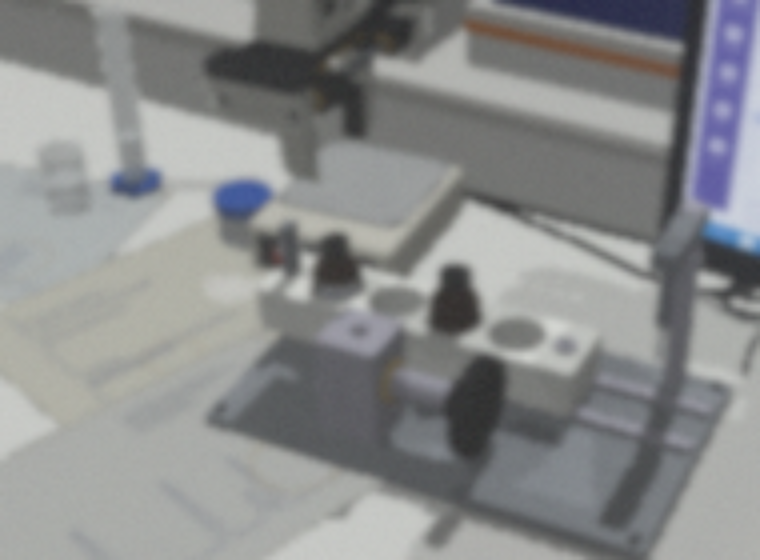

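```bash
python3 go.py 622.3 175.5 70 4
```

```text
t 18.87 tcp [625.9 135.9 160.4] yang 3.98 F [-0.5  0.6 -0.2] w 64.3 q6 0.02
shift cm [ 9.04 -0.1  -3.97]
turn rad -0.000
```

```bash
python3 -m handwheel '[[[0,-0.1,-3.97,0],[2,0,0,0],[3,0,0,0],[2.5,0,0,0],[1.5,0,0,0],[0,0,0,0],[0,0,0,0]]]'>/dev/null;python3 go.py 622.3 175.5 70 4;python3 -m handwheel '[[[0,0,0,0],[0,0,0,0],[0,0,0,0],[0,0,0,0],[0,0,0,0],[0,0,0,0],[0,0,0,0],[0,0,0,0]]]' 0; python3 -c "
from h import *
cap('scene','s6.png')
I=np.load('pics/scene_i.npy')
cv2.imwrite('pics/s6z.png',cv2.resize(I[100:240,140:330],None,fx=4,fy=4)[:,:,::-1])
for i in range(3):
  cap('scene','s6.png');cap('top','t6.png')
  for n in('scene','top'):
    for l in ('needle_tip','port'): print(n,l,[(np.round(r['point'],1).tolist(),round(r['conf'],2),np.round(atz(n,r['point'],61 if l[0]=='n' else 54)[:2],1)) for r in bot.spot_point(n,l)])
"
```

```text
t 19.45 tcp [620.8 175.3  67.7] yang 3.98 F [0.5 0.8 0.8] w 64.6 q6 0.09
shift cm [-0.23  0.15 -0.01]
turn rad -0.000
time: 20.12
tool_pos: [621.8, 175.5, 69.8]
tcp_rot: [-1.831, 1.57, 2.951]
contact_force: [-7.1, 0.6, 6.2]
grip_width: 15.8
scene needle_tip [([305.8, 188.0], 0.87, array([ 657.7, -120.6]))]
scene port []
top needle_tip [([306.6, 179.3], 0.75, array([ 644.4, -130.6])), ([249.3, 184.6], 0.25, array([627.1,  32.5]))]
top port [([278.6, 178.4], 0.62, array([647.5, -51.2]))]
scene needle_tip []
scene port [([281.1, 183.2], 0.78, array([653.3, -45.2])), ([261.0, 200.8], 0.68, array([551.1, -33.6]))]
top needle_tip [([303.5, 182.9], 0.76, array([ 633.8, -121.8]))]
top port [([278.1, 181.1], 0.64, array([639.5, -49.8])), ([366.1, 169.1], 0.62, array([ 677.6, -302.6]))]
scene needle_tip [([303.3, 189.7], 0.63, array([ 646.7, -117.6]))]
scene port []
top needle_tip [([302.1, 180.3], 0.67, array([ 641.3, -117.8])), ([278.0, 178.6], 0.46, array([645.5, -49.1])), ([211.3, 186.9], 0.27, array([619.2, 140.6]))]
top port [([277.1, 178.1], 0.83, array([648.3, -46.9])), ([250.1, 183.8], 0.43, array([630.8,  30.4]))]
```

View pics/s6z.png

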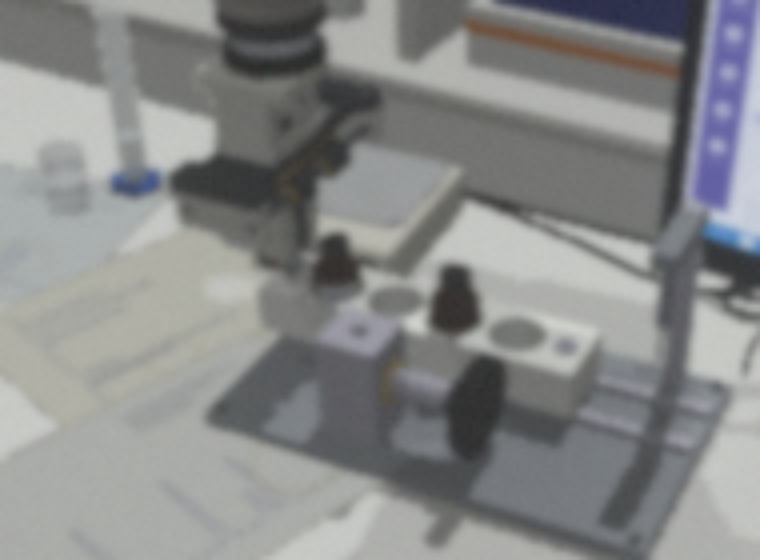

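```bash
python3 - <<'E'
from h import *
np.set_printoptions(precision=1,suppress=True)
for n in('scene','top'):
    d=np.load(f'pics/{n}_d.npy'); m=cm(n); v,u=np.mgrid[0:384,0:512]
    P=np.stack([(u-m['cx'])/m['fx'],(v-m['cy'])/m['fy'],np.ones(u.shape)],-1)*d[...,None]@m['R'].T+m['position']
    x,y,z=P[...,0],P[...,1],P[...,2]
    for a in range(60,170,10):
        k=(x>600)&(x<720)&(y>-150)&(y<-90)&(z>a)&(z<a+10)
        if k.sum()>1: print(n,a,k.sum(),'x',x[k].min(),x[k].max(),'y',y[k].min(),y[k].max(),'u',u[k].min(),u[k].max(),'v',v[k].min(),v[k].max())
I=np.load('pics/scene_i.npy'); cv2.imwrite('pics/n6.png',cv2.resize(I[145:205,260:330],None,fx=10,fy=10,interpolation=cv2.INTER_CUBIC)[:,:,::-1])
I=np.load('pics/top_i.npy'); cv2.imwrite('pics/n6t.png',cv2.resize(I[145:205,260:330],None,fx=10,fy=10,interpolation=cv2.INTER_CUBIC)[:,:,::-1])
E
```

```text
scene 60 17 x 642.1262059034024 692.319928767975 y -128.4922788008381 -113.73104594004462 u 305 313 v 181 189
scene 70 19 x 640.5624373345876 692.0371850004366 y -128.02887190415663 -114.34020632333602 u 305 313 v 178 188
scene 80 21 x 640.6576837610761 691.2321973202125 y -127.52805174057158 -112.79974585800551 u 305 313 v 175 185
scene 90 21 x 637.7738425254146 692.3686138683881 y -128.4263985854817 -115.56852798227982 u 304 314 v 172 182
scene 100 29 x 635.399267574291 691.941300792933 y -128.25512550061978 -113.64779953817794 u 304 314 v 169 180
scene 110 28 x 636.951177357643 694.9475512137446 y -128.67395054193793 -116.7485588040746 u 305 315 v 165 177
scene 120 20 x 635.9873781053963 693.5942837028451 y -127.87466644920192 -120.1232534205655 u 305 315 v 163 174
scene 130 19 x 635.8758526439872 690.9512425492417 y -127.97818719637189 -118.78213602185082 u 305 315 v 160 171
scene 140 10 x 625.9760135187231 681.6626309305651 y -132.5628370365341 -117.50469106913783 u 303 315 v 159 168
scene 150 54 x 625.0186569125262 695.1558878045665 y -132.68502355845996 -113.0088122001224 u 30
[... 412 characters left out ...]
 -109.18491226962756 u 300 301 v 161 163
top 90 4 x 642.0895697086756 692.9663458233063 y -117.24106326160769 -108.92376851153699 u 300 303 v 160 178
top 100 4 x 642.3223092296261 689.5055210760805 y -115.88257174975793 -110.17574922101518 u 301 303 v 160 177
top 110 3 x 690.1711618311786 695.7824756301331 y -109.38933916115509 -109.03331976977626 u 301 301 v 157 159
top 140 11 x 628.3519714989586 684.6047853820204 y -124.76238990193599 -108.59620711175174 u 302 308 v 158 179
top 150 156 x 628.514774077043 702.2405745739212 y -131.19531059776116 -107.794168275613 u 302 311 v 151 178
top 160 59 x 627.8138289006147 700.0634050656262 y -127.99018838692584 -109.79969204117386 u 303 310 v 151 178
```

View pics/n6.png

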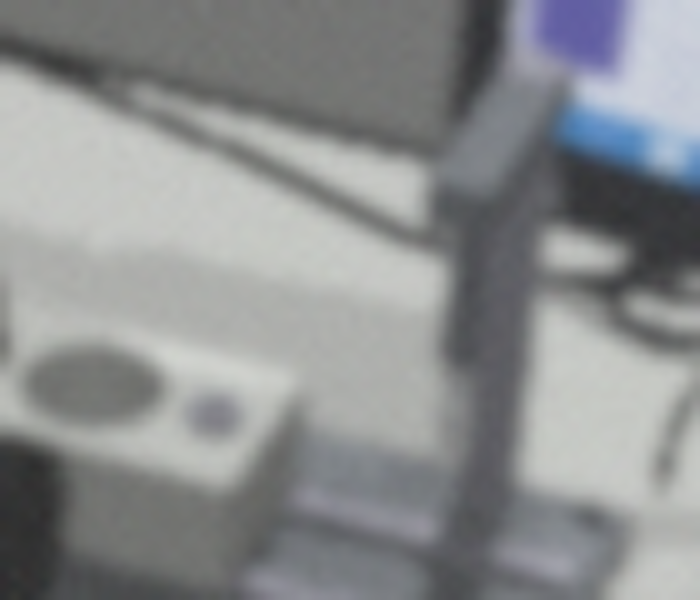

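View pics/n6t.png

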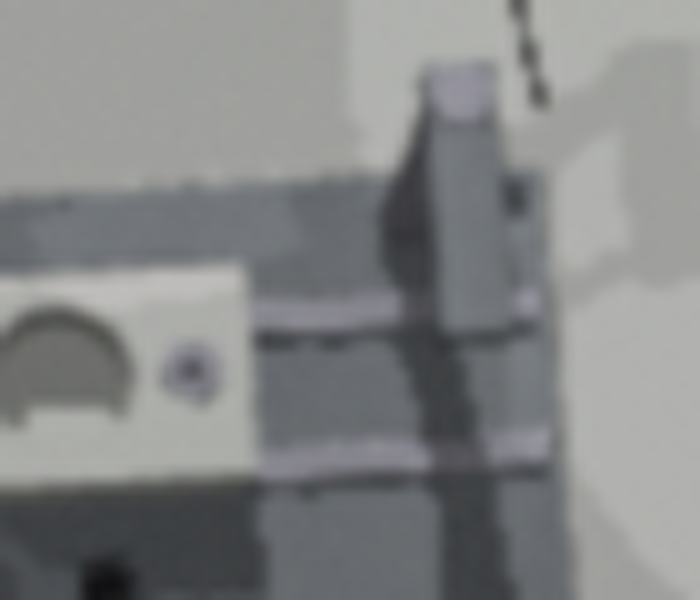

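```bash
python3 - <<'E'
from h import *
np.set_printoptions(precision=1,suppress=True)
for y in(-117,-119,-121,-123,-125):
    x=630.5-0.0713*(y-61.4)
    print(y,x,*[proj('scene',[x,y,z]) for z in(61,68,90,120,140)])
I=np.load('pics/scene_i.npy').astype(float).mean(2)
print(I[168:196,298:316].astype(int))
print(cm('scene'))
E
```

```text
-117 643.21992 [302.6 190.3] [302.8 188.3] [303.5 181.9] [304.4 172.9] [305.1 166.7]
-119 643.36252 [303.3 190.5] [303.5 188.5] [304.2 182.1] [305.1 173. ] [305.8 166.9]
-121 643.50512 [304.  190.6] [304.2 188.6] [304.9 182.2] [305.8 173.2] [306.5 167. ]
-123 643.64772 [304.6 190.8] [304.9 188.8] [305.6 182.4] [306.5 173.4] [307.2 167.2]
-125 643.79032 [305.3 191. ] [305.5 189. ] [306.2 182.6] [307.2 173.6] [307.9 167.4]
[[140 123 117 118 111 105 108 101  87  82  85  91  96  94  96 109 136 155]
 [175 161 144 133 118 111 107 101  87  81  87  90  96  95 100 115 149 178]
 [192 189 180 174 158 142 124 106  86  82  86  95  98  95  98 119 152 179]
 [199 195 195 193 186 174 147 113  89  81  88  97  95  97  99 114 138 159]
 [196 197 198 197 194 187 158 118  89  82  87  94  96  96 101 105 118 124]
 [197 197 197 197 196 184 158 116  84  79  89  95  97  97  99 111 117 118]
 [192 193 195 194 194 182 152 110  84  83  91  93  94  96 105 122 139 139]
 [181 184 188 190 188 171 142 104  85  83  88  94  95  97 108 139 159 166]
 [175 178 179 177 175 162 131  98  86  82  89  95  97  96 114 146 175 186]

[... 999 characters left out ...]
5 141 131 116  99  93  95 104 134 168 188 197 196]
 [129 127 130 130 130 131 133 125 108  96  92  95 106 136 169 190 196 198]
 [128 124 122 122 122 123 123 115 101  91  90  95 105 133 165 184 193 194]
 [125 124 121 123 121 121 120 107  97  90  92  91 100 123 150 166 177 183]
 [125 125 123 124 123 124 117 108  93  91  91  93  97 112 130 141 152 158]
 [134 133 129 127 127 124 112 101  89  90  91  93  97 113 122 127 133 137]]
{'fx': 349.11590022226545, 'fy': 349.11590022226545, 'cx': 253.04537317086945, 'cy': 190.31841611093978, 'position': array([-113., -386.,  649.]), 'rotation': array([-2.2,  0. , -1.1]), 'R': array([[ 0.5, -0.5,  0.7],
       [-0.9, -0.3,  0.4],
       [-0. , -0.8, -0.6]])}
```

```bash
python3 -m handwheel '[[[0,0,1,0],[0,0,1,0],[0,0,1,0],[0,0,1,0],[0,0,1,0],[0,0,1,0],[0,0,0,0],[0,0,0,0]]]';python3 go.py; python3 -c "
from h import *
cap('scene','s7.png');cap('top','t7.png')
for n in('scene','top'):
    I=np.load(f'pics/{n}_i.npy'); cv2.imwrite(f'pics/n7{n}.png',cv2.resize(I[145:205,260:330],None,fx=10,fy=10,interpolation=cv2.INTER_CUBIC)[:,:,::-1])
"
```

```text
time: 21.73
tool_pos: [626.2, 114.5, 69.8]
tcp_rot: [-0.374, 1.57, -1.876]
contact_force: [-4.7, -4.2, 5.1]
grip_width: 15.6
t 21.73 tcp [626.2 114.5  69.8] yang 3.94 F [-4.7 -4.2  5.1] w 15.6 q6 -0.01
```

View pics/n7scene.png

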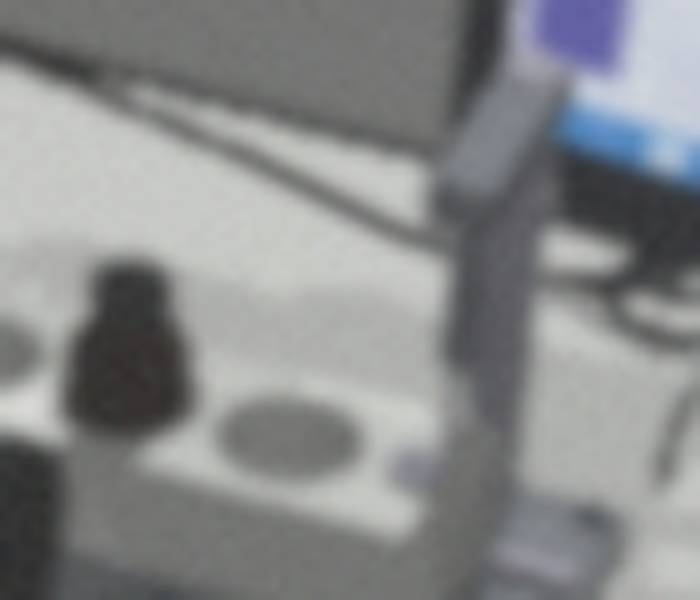

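View pics/n7top.png

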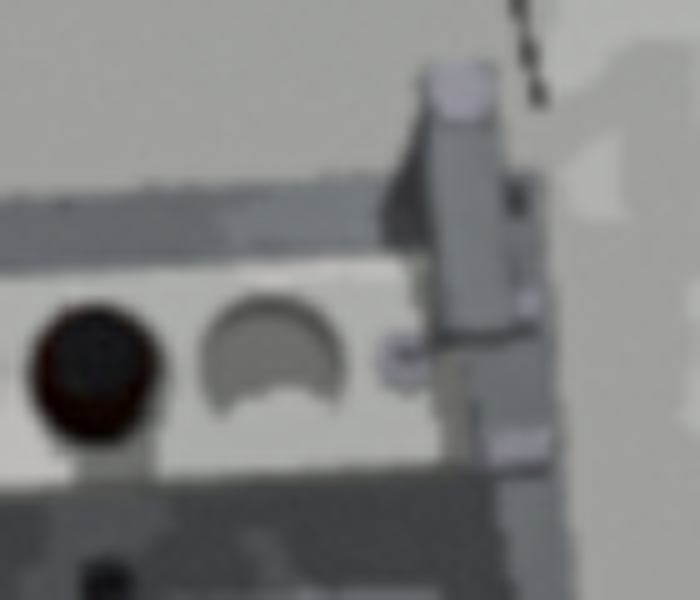

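```bash
python3 - <<'E'
from h import *
np.set_printoptions(precision=1,suppress=True)
for y in(-115,-118,-121,-124):
    x=630.5-0.0713*(y-61.4)
    for n,o in(('top',(260,145)),('scene',(260,145))):
        print(n,y,*[(proj(n,[x,y,z])-o+.5)*10-.5 for z in(61,80,100,120,144)])
    print()
for s in (60,61,62): 
    c=np.array([638.5,-51.3])+s*np.array([.071,-.9975]); print('port',s,c,(proj('top',[*c,54])-(260,145)+.5)*10,(proj('scene',[*c,54])-(260,145)+.5)*10)
from fit import fit
print(fit('top',634,0.5,(-.5,1.5)),fit('scene',634,.5,(-.5,1.5)))
E
```

```text
top -115 [415.6 351.3] [422.5 338.3] [430.  324.2] [437.7 309.6] [447.4 291.4]
scene -115 [423.8 455.4] [429.4 400.8] [435.5 341.9] [441.8 281.5] [449.4 207. ]

top -118 [426.1 350.7] [433.2 337.7] [440.9 323.6] [448.8 308.9] [458.7 290.7]
scene -118 [433.9 458.1] [439.7 403.5] [445.9 344.5] [452.3 284.1] [460.1 209.6]

top -121 [436.7 350.1] [443.9 337.1] [451.7 322.9] [459.9 308.3] [470. 290.]
scene -121 [444.1 460.9] [450.  406.2] [456.3 347.2] [462.8 286.8] [470.9 212.2]

top -124 [447.2 349.4] [454.6 336.4] [462.6 322.3] [470.9 307.6] [481.3 289.4]
scene -124 [454.3 463.6] [460.3 408.9] [466.8 349.9] [473.4 289.4] [481.6 214.8]

port 60 [ 642.8 -111.2] [400.2 357.4] [409.3 472.3]
port 61 [ 642.8 -112.1] [403.7 357.2] [412.6 473.2]
port 62 [ 642.9 -113.1] [407.2 357. ] [416.  474.1]
(array([634. ,   0.5,   0.1]), np.float64(-132.60209914300623)) (array([636.5,   1.1,   0.1]), np.float64(-77.14056570589777))
```

```bash
python3 -m handwheel '[[[0,0,0.3,0],[0,0,0.3,0],[0,0,0.3,0],[0,0,0,0],[0,0,0,0],[0,0,0,0]]]';python3 go.py; python3 -c "
from h import *
cap('scene','s8.png');cap('top','t8.png')
for n in('scene','top'):
    I=np.load(f'pics/{n}_i.npy'); cv2.imwrite(f'pics/n8{n}.png',cv2.resize(I[160:205,280:330],None,fx=14,fy=14,interpolation=cv2.INTER_CUBIC)[:,:,::-1])
"
```

```text
time: 22.33
tool_pos: [626.8, 106.7, 69.8]
tcp_rot: [-2.48, 1.571, 2.302]
contact_force: [-4.9, 0.3, 4.2]
grip_width: 15.9
t 22.33 tcp [626.8 106.7  69.8] yang 3.99 F [-4.9  0.3  4.2] w 15.9 q6 -0.02
```

View pics/n8scene.png

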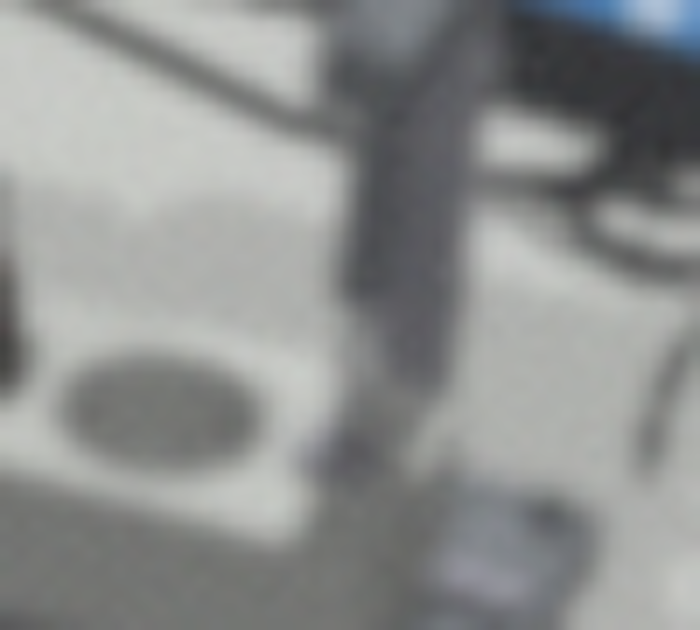

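View pics/n8top.png

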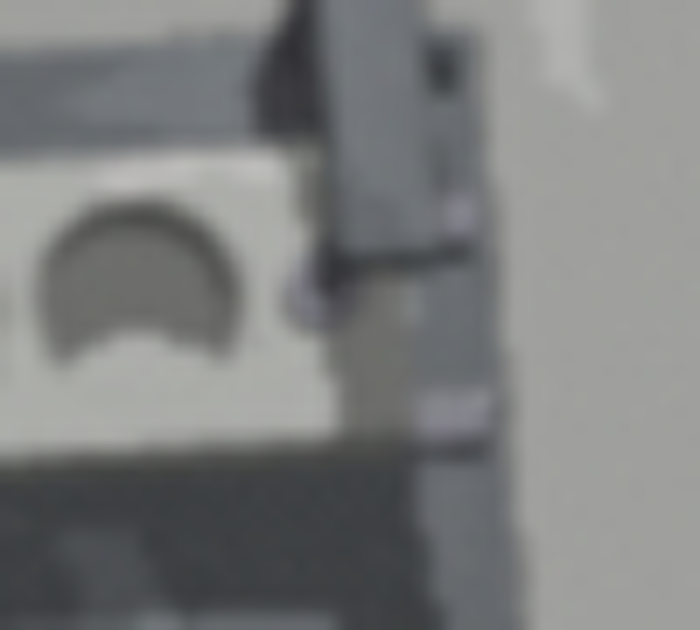

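```bash
python3 - <<'E'
from h import *
np.set_printoptions(precision=1,suppress=True)
print('port top',atz('top',(302.0,180.6),54),'scene',atz('scene',(304.1,192.0),54))
g=np.load('pics/top_i.npy').astype(float)
print('arm rows'); 
for r in (165,168,171,174): print(r,g[r,298:316].mean(1).astype(int), g[r,298:316,2].astype(int)-g[r,298:316,0].astype(int))
for r in(165,168,171,174): print(r,[atz('top',(c,r),162)[:2] for c in (303,310.5)])
for i in range(4):
  cap('scene','s8.png');cap('top','t8.png')
  for n in('scene','top'):
    for l in ('needle_tip','port'): print(n,l,[(np.round(r['point'],1).tolist(),round(r['conf'],2),np.round(atz(n,r['point'],61 if l[0]=='n' else 54)[:2],1)) for r in bot.spot_point(n,l)][:2])
  print(bot.get_obs()['tool_pos'])
E
```

```text
port top [ 641.8 -118.3   54. ] scene [ 646.7 -120.7   54. ]
arm rows
165 [ 80  62  58  56  68  97 117 120 118 118 118 112  88  65  80 109 132 154] [ 6  4  5  3  5  8  8  8  8  7  8  8  6  6  6  5  0 -2]
168 [ 80  64  63  60  61  84 113 119 118 117 115 114 110 110 109 110 127 153] [ 6  5  4  5  4  7  8  8  8  8  9  8  8  8  9  7  2 -2]
171 [179 170 144 123 111  93 108 117 119 118 117 115 106  98 105 110 127 153] [-2 -2 -2 -3 -1  4  8  8  8  8  8  8  8  6  8  8  4 -2]
174 [170 170 158 123  99  87  97 106 107 109 113 116 114 113 127 128 120 136] [-3 -3 -3 -3 -2  2  6  8  8  9  9  9  8  7  8  8  5 -1]
165 [array([ 662.5, -109.7]), array([ 662.7, -129.4])]
168 [array([ 654.4, -109.7]), array([ 654.6, -129.3])]
171 [array([ 646.4, -109.7]), array([ 646.6, -129.3])]
174 [array([ 638.4, -109.6]), array([ 638.6, -129.2])]
scene needle_tip [([305.4, 190.3], 0.91, array([ 647. , -123.9]))]
scene port [([307.4, 191.9], 0.92, array([ 651.8, -128.7]))]
top needle_tip [([304.6, 180.2], 0.55, array([ 641.7, -124.9])), ([236.9, 182.2], 0.46, array([633.7,  68. ]))]
top port [([302.7, 179.0], 0.81, a
[... 349 characters left out ...]
7 106.7  69.8]
scene needle_tip [([305.0, 188.3], 0.83, array([ 655.3, -119.2]))]
scene port [([308.4, 190.2], 0.79, array([ 660.7, -128.1]))]
top needle_tip [([302.8, 179.8], 0.82, array([ 642.8, -119.8]))]
top port [([301.1, 179.1], 0.8, array([ 646.1, -115.7])), ([256.7, 199.6], 0.45, array([585.2,  10.9]))]
[626.7 106.7  69.8]
scene needle_tip [([306.5, 191.7], 0.67, array([ 642.4, -129.2]))]
scene port [([303.1, 191.1], 0.79, array([ 649.3, -116.6])), ([255.8, 202.2], 0.48, array([538.7, -24.1]))]
top needle_tip [([303.5, 180.9], 0.53, array([ 639.6, -121.8])), ([365.3, 168.2], 0.26, array([ 678.6, -298.6]))]
top port [([303.0, 179.3], 0.81, array([ 645.6, -121.1]))]
[626.7 106.7  69.8]
```

```bash
python3 - <<'E'
from h import *
from fit import *
from scipy.optimize import minimize
for n in('top','scene'):
    g=np.load(f'pics/{n}_i.npy').astype(float).mean(2)
    for ks in ((-1.5,),(.5,-1.5)):
      best=None
      for dy in(-3,0,3):
        for dx in(-2,2):
          r=minimize(lambda p:-score(n,g,p[0],p[1],.071,ks),[635.3+dx,-7.4+dy],method='Nelder-Mead')
          if best is None or r.fun<best.fun: best=r
      print(n,ks,best.x,best.fun,'port',best.x+113*np.array([.071,-.9975]))
E
```

```text
top (-1.5,) [635.1260448   -7.48025798] -45.552705060002154 port [ 643.1490448  -120.19775798]
top (0.5, -1.5) [635.07484702  -7.45391823] -92.96434758039304 port [ 643.09784702 -120.17141823]
scene (-1.5,) [636.30637492  -7.82764035] -38.377245108117336 port [ 644.32937492 -120.54514035]
scene (0.5, -1.5) [636.09507507  -7.20880032] -72.4195013549201 port [ 644.11807507 -119.92630032]
```

```bash
python3 -m handwheel '[[[0,0,0.1,0],[0,0,0,0],[0,0,0,0],[0,0,0,0]]]';python3 -m handwheel '[[[0,0,0,0],[0,0,0,0],[0,0,0,0],[0,0,0,0],[0,0,0,0]]]' 0.6; python3 -m handwheel '[[[-3,0,0,0],[-3,0,0,0],[-3,0,0,0],[-3,0,0,0],[0,0,0,0],[0,0,0,0]]]'; python3 - <<'E'
from h import *
from fit import *
from scipy.optimize import minimize
cap('scene','s9.png');cap('top','t9.png')
for n in('top','scene'):
    g=np.load(f'pics/{n}_i.npy').astype(float).mean(2)
    for ks in ((-1.5,),(.5,-1.5)):
      best=None
      for dy in(-3,0,3):
        for dx in(-2,2):
          r=minimize(lambda p:-score(n,g,p[0],p[1],.071,ks),[635.3+dx,-7.4+dy],method='Nelder-Mead')
          if best is None or r.fun<best.fun: best=r
      print(n,ks,best.x,best.fun,'port',best.x+113*np.array([.071,-.9975]))
    I=np.load(f'pics/{n}_i.npy'); cv2.imwrite(f'pics/n9{n}.png',cv2.resize(I[130:260,180:420],None,fx=3.3,fy=3.3,interpolation=cv2.INTER_CUBIC)[:,:,::-1])
    for l in('pin','pin_stand'): print([(np.round(r['point'],1).tolist(),round(r['conf'],2)) for r in bot.spot_point(n,l)][:2])
    d=np.load(f'pics/{n}_d.npy'); m=cm(n); v,u=np.mgrid[0:384,0:512]
    P=np.stack([(u-m['cx'])/m['fx'],(v-m['cy'])/m['fy'],np.ones(u.shape)],-1)*d[...,None]@m['R'].T+m['position'];x,y,z=P[...,0],P[...,1],P[...,2]
    k=(z>90)&(z<108)&(y<-300)&(y>-450)&(x<620)&(x>450); print('head',(P[k].min(0)+P[k].max(0))/2,P[k].mean(0),k.sum())
E
```

```text
time: 23.97
tool_pos: [626.8, 106.1, 69.8]
tcp_rot: [-3.014, 1.57, 1.768]
contact_force: [-4.6, 0.8, 4.6]
grip_width: 15.7
time: 24.38
tool_pos: [627.1, 105.5, 69.5]
tcp_rot: [1.612, 1.57, 0.11]
contact_force: [0.5, -0.3, -0.3]
grip_width: 44.3
time: 24.88
tool_pos: [628.0, 105.7, 191.8]
tcp_rot: [1.563, 1.566, 0.061]
contact_force: [0.6, -0.1, -0.6]
grip_width: 55.1
top (-1.5,) [635.13093038  -7.90730364] -47.550070663739874 port [ 643.15393038 -120.62480364]
top (0.5, -1.5) [635.14425437  -7.90724917] -94.801030491755 port [ 643.16725437 -120.62474917]
[([390.6, 220.4], 0.64)]
[([391.4, 223.6], 0.71), ([303.6, 182.1], 0.46)]
head [ 530.07238313 -386.81422684   97.05660039] [ 529.95478575 -386.52115506   98.69927538] 49
scene (-1.5,) [636.30465077  -8.66774802] -40.399357094585895 port [ 644.32765077 -121.38524802]
scene (0.5, -1.5) [635.97577973  -7.92566424] -74.02943363018821 port [ 643.99877973 -120.64316424]
[([387.0, 265.9], 0.56)]
[([384.5, 264.6], 0.87), ([228.8, 182.5], 0.74)]
head [ 527.81929939 -389.6649755    97.65655318] [ 525.30018104 -389.56855589   99.29539131] 79
```

View pics/n9top.png

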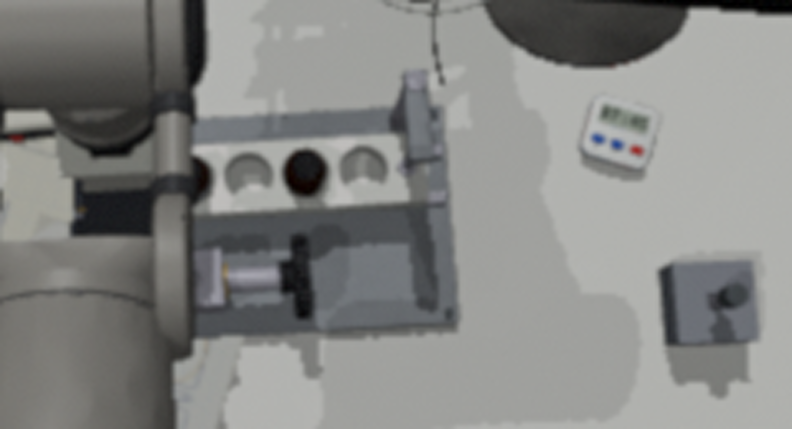

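View pics/n9scene.png

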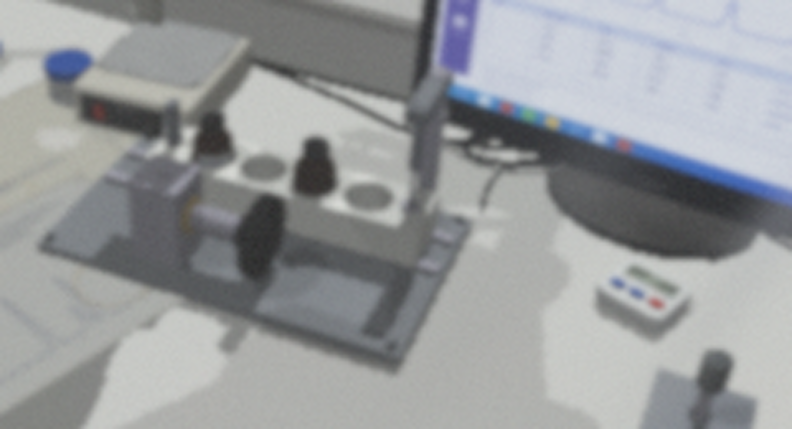

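```bash
python3 go.py 530 -387.2 150 4; python3 - <<'E'
from h import *
np.set_printoptions(precision=1,suppress=True)
I=cv2.imread('pics/top0.png')[:,:,::-1]; g=I.astype(float).mean(2)
print(g[205:224,229:250].astype(int))
J=cv2.imread('pics/scene9.png') if False else cv2.imread('pics/s9.png')[:,:,::-1]
cv2.imwrite('pics/b9.png',cv2.resize(J[165:220,210:265],None,fx=12,fy=12,interpolation=cv2.INTER_CUBIC)[:,:,::-1])
cv2.imwrite('pics/b0.png',cv2.resize(I[195:235,220:285],None,fx=12,fy=12,interpolation=cv2.INTER_CUBIC)[:,:,::-1])
E
```

```text
t 25.18 tcp [626.4 105.6 188.2] yang 3.98 F [-0.4  0.6 -0.3] w 55.1 q6 -0.02
shift cm [  3.85 -13.02  48.49]
turn rad -0.000
[[ 73  78  81  83  87  87  88  89  94  93  90  90  96  96  97 100 104  96
   68  57  57]
 [ 80  97 109 115 120 120 121 125 131 131 129 130 131 133 131 132 132 117
   80  66  68]
 [ 93 115 131 135 137 136 137 138 139 138 138 139 138 138 138 138 136 125
   93  89  91]
 [111 125 137 139 138 138 139 139 137 136 137 137 138 137 137 136 136 127
  102  96  97]
 [113 126 137 139 137 138 139 138 137 137 138 138 138 137 136 136 136 126
   97  92  95]
 [110 123 136 138 138 139 138 137 136 135 136 135 137 137 135 136 135 126
   96  93  98]
 [111 123 135 138 139 139 138 135 127 119 121 127 134 136 135 137 137 126
  100 101 108]
 [114 125 136 139 139 138 135 127 105  85  87 107 128 135 137 138 138 129
  110 115 125]
 [121 131 137 139 139 136 133 118  82  64  69  92 123 134 137 138 138 128
  111 121 138]
 [124 134 140 140 137 136 133 115  83  70  74  93 119 134 137 138 137 127
  102  99 121]
 [124 134 139 138 136 136 134 122 101  88  90 108 127 136 138 138 137 127
   98  80  97]
 [122 129 137 137 136 137 138 133 125 117 116 126 135 138 137 138 137 128
  101  74  80]
 [110 119 134 137 137 138 138 138 136 134 133 135 138 138 137 137 137 133
  109  73  66]
 [100 111 132 137 138 138 138 137 136 136 135 137 138 138 137 136 139 134
  111  71  60]
 [ 98 108 132 138 138 138 137 138 136 135 136 138 138 138 137 138 139 135
  112  71  68]
 [103 107 131 139 138 138 137 137 136 136 138 138 139 138 138 140 141 135
  114  71  68]
 [106 110 132 139 138 137 134 133 133 133 132 133 131 131 131 132 132 128
  112  72  61]
 [110 113 124 128 127 124 117 115 114 111 105 103 103 101 100  94  93  91
   83  61  58]
 [110 108  99  85  81  79  74  72  72  71  67  64  63  63  63  60  59  60
   57  58  62]]
```

View pics/b0.png

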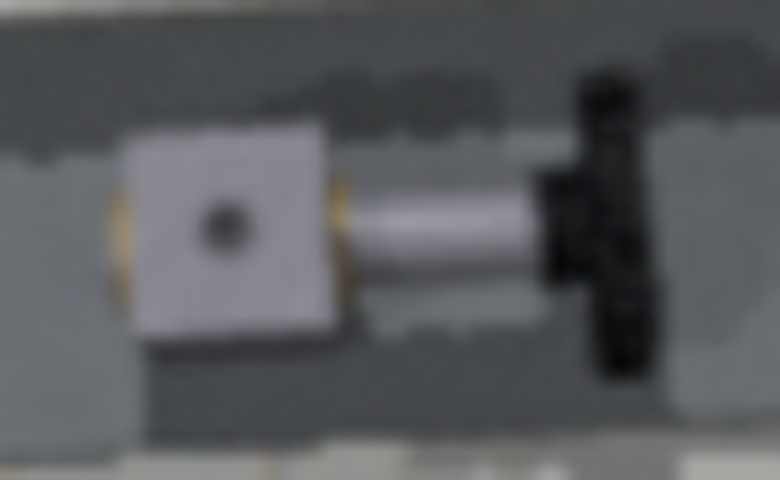

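View pics/b9.png

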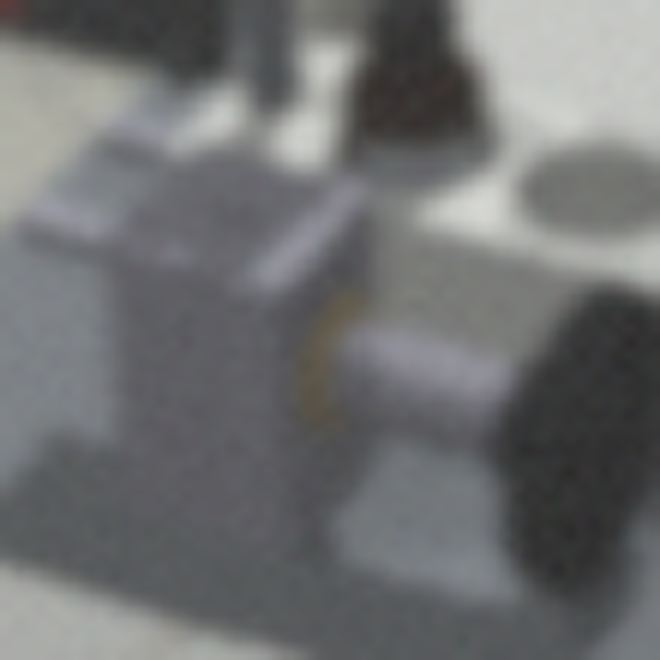

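```bash
python3 - <<'E'
from h import *
np.set_printoptions(precision=2,suppress=True)
g=cv2.imread('pics/top0.png').astype(float).mean(2)
w=np.clip(137-g,0,None); w[w<4]=0
v,u=np.mgrid[0:384,0:512]
k=(u>=234)&(u<=243)&(v>=209)&(v<=218)
c=np.array([(u*w)[k].sum(),(v*w)[k].sum()])/w[k].sum(); print(c,atz('top',c,90),'floor20',atz('top',c,85))
g=cv2.imread('pics/scene0.png').astype(float).mean(2)
print(g[175:194,220:244].astype(int))
c=proj('scene',[539.5,60,90]); print(c)
np.save('pics/g0.npy',g)
E
```

```text
[238.41 213.53] [540.65  60.6   90.  ] floor20 [541.21  60.84  85.  ]
[[170 168 166 167 167 167 169 179 186 194 191 175 140 115 108 110 112 114
  113 116 116 117 118 120]
 [164 169 173 178 183 181 178 182 187 191 191 174 146 121 109 111 111 114
  112 114 115 115 119 123]
 [138 145 151 161 170 174 172 169 170 175 178 170 153 129 120 117 115 114
  116 117 119 124 129 139]
 [123 126 130 138 150 157 155 156 157 161 166 163 152 142 131 126 124 125
  123 129 135 143 153 166]
 [118 122 127 136 145 151 153 153 154 153 152 155 153 151 143 142 140 138
  142 145 155 167 180 192]
 [118 127 133 144 150 153 154 148 148 145 146 149 148 151 152 151 150 149
  147 150 159 180 192 202]
 [128 136 146 150 153 154 152 144 133 130 129 134 146 151 153 152 152 151
  148 141 148 169 189 201]
 [132 140 148 153 155 154 147 139 121 112 115 125 141 151 154 151 151 148
  139 123 124 147 170 181]
 [141 151 152 154 153 153 150 138 123 117 118 130 143 150 153 153 150 139
  122 104 103 120 138 151]
 [141 146 150 151 152 154 149 150 140 133 136 141 149 154 153 151 142 126
  105  91  91 107 119 128]
 [128 133 139 144 14
[... 205 characters left out ...]
16 122 132 137 139 145 147 151 143 130 112  96  83
   84  84  90 103 114 116]
 [ 96  95  93  93  98 101 102 109 113 122 126 134 132 126 110  95  87  81
   82  84  93 101 115 117]
 [ 93  97  92  93  93  94  95  97  98 101 107 110 111 103  95  83  82  81
   86  87  94 106 114 118]
 [ 95  93  96  92  95  95  92  92  91  96  98  98  94  90  86  84  81  83
   86  89  96 107 115 118]
 [ 95  96  95  93  95  93  91  93  95  92  97  94  92  88  81  82  82  86
   91  97 105 112 118 123]
 [ 96  93  91  95  91  93  95  93  94  91  94  94  91  87  83  80  83  90
   99 109 120 124 128 128]
 [ 94  92  95  94  92  94  95  94  94  96  95  95  90  87  84  84  84  95
  106 117 123 134 139 139]]
[229.43 182.51]
```

```bash
python3 -m handwheel '[[[0,-4,0.5,0],[0,-4,2,0],[0,-4,3.5,0],[0,-1,4,0],[0,0,4,0],[0,0,4,0],[0,0,4,0],[0,0,4,0]]]'>/dev/null; python3 -m handwheel '[[[0,0,4,0],[0,0,4,0],[0,0,4,0],[0,0,4,0],[0,0,4,0],[0,0,3,0],[0,0,3,0],[0,0,0,0]]]' 0.7>/dev/null;python3 -m handwheel '[[[0,0,0,0],[0,0,0,0]]]';python3 go.py 529.8 -387.2 140 4; python3 - <<'E'
from h import *
cap('scene','s10.png')
n='scene'
d=np.load(f'pics/{n}_d.npy'); m=cm(n); v,u=np.mgrid[0:384,0:512]
P=np.stack([(u-m['cx'])/m['fx'],(v-m['cy'])/m['fy'],np.ones(u.shape)],-1)*d[...,None]@m['R'].T+m['position'];x,y,z=P[...,0],P[...,1],P[...,2]
k=(z>90)&(z<108)&(y<-300)&(y>-450)&(x<620)&(x>450); print('head',(P[k].min(0)+P[k].max(0))/2,P[k].mean(0),k.sum())
E
```

```text
time: 26.68
tool_pos: [543.8, -411.7, 188.7]
tcp_rot: [-2.631, 1.569, 2.151]
contact_force: [0.5, 0.3, 0.6]
grip_width: 64.4
t 26.68 tcp [ 543.8 -411.7  188.7] yang 3.98 F [0.5 0.3 0.6] w 64.4 q6 -0.83
shift cm [ 4.87 -1.22 -2.53]
turn rad -0.000
head [ 529.01169177 -389.6491979    96.78995565] [ 525.51225511 -389.58752779   98.66990612] 80
```

View pics/s10.png

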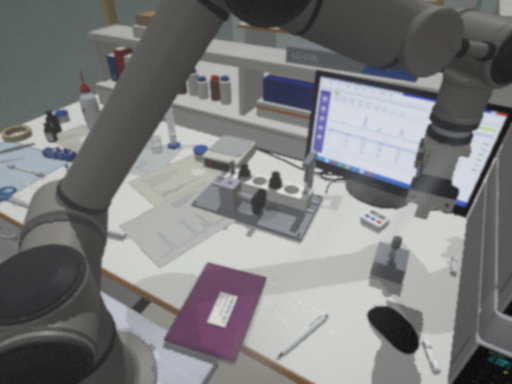

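```bash
python3 -m handwheel '[[[0,-1.2,-2.5,0],[2.5,0,0,0],[2.5,0,0,0],[0,0,0,0],[0,0,0,0],[0,0,0,0]]]' 0.6 >/dev/null;python3 go.py 529.8 -387.3 69 4; python3 - <<'E'
from h import *
cap('scene','s11.png')
I=np.load('pics/scene_i.npy');cv2.imwrite('pics/p11.png',cv2.resize(I[180:300,350:450],None,fx=5,fy=5,interpolation=cv2.INTER_CUBIC)[:,:,::-1])
E
```

```text
t 27.23 tcp [ 531.2 -388.1  141.2] yang 4.04 F [ 0.7 -0.5  0.6] w 55.1 q6 -0.82
shift cm [ 7.22 -0.14 -0.1 ]
turn rad 0.001
```

View pics/p11.png

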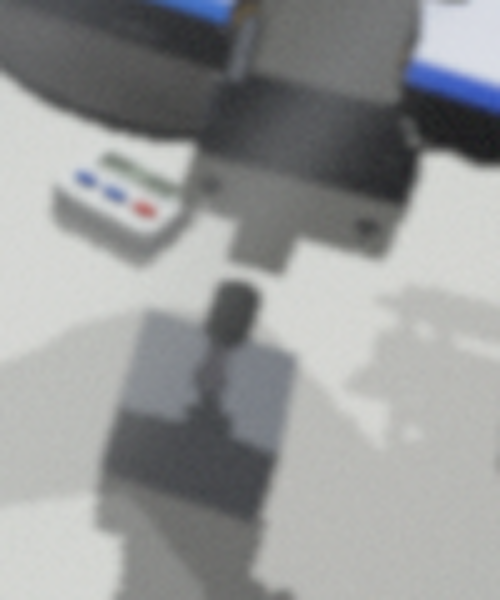

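```bash
python3 -m handwheel '[[[0,-0.1,-0.1,0.12],[0,0,0,0.12],[0,0,0,0.12],[0,0,0,0.12],[0,0,0,0.12],[0,0,0,0.12],[0,0,0,0.12],[0,0,0,0.12]]]' >/dev/null; python3 -m handwheel '[[[0,0,0,0.12],[0,0,0,0.12],[0,0,0,0.12],[0,0,0,0.12],[0,0,0,0.12],[0,0,0,0.01],[0,0,0,0],[0,0,0,0]]]' > /dev/null;python3 go.py 529.8 -387.3 69 94; 
```

```text
t 28.62 tcp [ 529.6 -387.7  140.6] yang -85.78 F [ 0.2  0.5 -0.6] w 55.2 q6 0.75
shift cm [ 7.16 -0.04 -0.01]
turn rad 0.004
```

```bash
python3 -m handwheel '[[[2.4,0,0,0],[2.4,0,0,0],[1.6,0,0,0],[0.7,0,0,0],[0,0,0,0],[0,0,0,0]]]' 0.6 >/dev/null;python3 go.py 529.8 -387.3 69 94; python3 -m handwheel '[[[0,0,0,0],[0,0,0,0],[0,0,0,0],[0,0,0,0],[0,0,0,0],[0,0,0,0],[0,0,0,0]]]' 0; python3 -m handwheel '[[[0,0,0,0],[0,0,0,0],[0,0,0,0]]]' 0.55 >/dev/null
python3 -m handwheel '[[[0,0,0,-0.12],[0,0,0,-0.12],[0,0,0,-0.12],[0,0,0,-0.12],[0,0,0,-0.12],[0,0,0,-0.12],[0,0,0,-0.12],[0,0,0,-0.12]]]' >/dev/null; python3 -m handwheel '[[[0,0,0,-0.12],[0,0,0,-0.12],[0,0,0,-0.12],[0,0,0,-0.12],[0,0,0,-0.12],[0,0,0,-0.01],[0,0,0,0],[0,0,0,0]]]' > /dev/null; python3 -m handwheel '[[[0,0,0,0],[0,0,0,0],[0,0,0,0],[0,0,0,0],[0,0,0,0],[0,0,0,0],[0,0,0,0]]]' 0; python3 go.py 529.8 -387.3 69 4;
```

```text
t 29.12 tcp [ 529.6 -387.7   69.3] yang -85.91 F [0.  0.2 0.2] w 55.2 q6 0.75
shift cm [ 0.03 -0.04 -0.02]
turn rad 0.002
time: 29.7
tool_pos: [529.4, -387.4, 68.9]
tcp_rot: [2.996, 1.571, -0.075]
contact_force: [0.2, 0.0, 0.9]
grip_width: 19.5
time: 31.87
tool_pos: [529.3, -387.4, 68.7]
tcp_rot: [-2.704, 1.571, 2.078]
contact_force: [-0.3, -0.4, -0.3]
grip_width: 19.5
t 31.87 tcp [ 529.3 -387.4   68.7] yang 3.98 F [-0.3 -0.4 -0.3] w 19.5 q6 -0.82
shift cm [-0.03  0.05 -0.01]
turn rad -0.000
```

```bash
python3 -m handwheel '[[[-1,0,0,0],[-3,0,0,0],[-4,0,0,0],[-3.2,0,0,0],[0,0,0,0],[0,0,0,0]]]'; python3 go.py 540.3 60.4 180 4; python3 - <<'E'
from h import *
cap('scene','s12.png')
I=np.load('pics/scene_i.npy');cv2.imwrite('pics/p12.png',cv2.resize(I[160:300,340:460],None,fx=5,fy=4.28,interpolation=cv2.INTER_CUBIC)[:,:,::-1])
E
```

```text
time: 32.37
tool_pos: [530.2, -388.2, 184.0]
tcp_rot: [0.773, 1.565, -0.728]
contact_force: [-0.8, -0.1, -1.3]
grip_width: 19.4
t 32.37 tcp [ 530.2 -388.2  184. ] yang 3.98 F [-0.8 -0.1 -1.3] w 19.4 q6 -0.82
shift cm [  0.24   4.12 -44.68]
turn rad -0.000
```

View pics/p12.png

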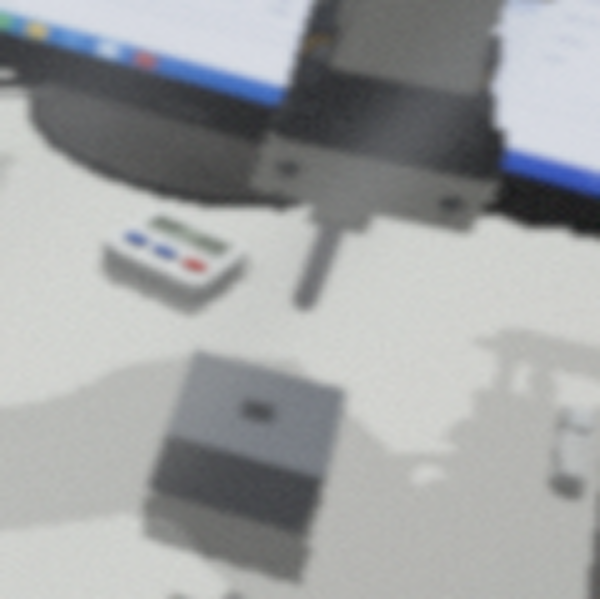

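```bash
python3 - <<'E'
from h import *
for z in(178,150,121): 
    p=proj('scene',[530.2,-388.2,z]); print(z,p,(p-(340,160)+.5)*(5,4.28))
E
python3 -m handwheel '[[[0,0,-2,0],[0,0.3,-3.5,0],[0,0.4,-4,0],[0,0.4,-4,0],[0,0.4,-4,0],[0,0.4,-4,0],[0,0.4,-4,0],[0,0.4,-4,0]]]'>/dev/null;python3 -m handwheel '[[[0,0.4,-4,0],[0,0.4,-4,0],[0,0.4,-3,0],[0,0.3,-2,0],[0,0.3,-1.5,0],[0,0,0,0],[0,0,0,0],[0,0,0,0]]]'; python3 go.py 540.3 60.4 180 4; 
```

```text
178 [406.22653948 211.6172011 ] [333.6326974  223.06162069]
150 [402.80260921 221.65871254] [316.51304607 266.03928968]
121 [399.41453832 231.59505763] [299.57269159 308.56684667]
time: 33.75
tool_pos: [543.1, 54.0, 179.8]
tcp_rot: [-1.5, 1.569, -3.002]
contact_force: [-0.1, 0.1, -0.4]
grip_width: 19.8
t 33.75 tcp [543.1  54.  179.8] yang 3.97 F [-0.1  0.1 -0.4] w 19.8 q6 -0.11
shift cm [-0.02 -0.23 -0.66]
turn rad -0.000
```

```bash
python3 -m handwheel '[[[0,-0.2,-0.6,0],[0.8,0,0,0],[0,0,0,0],[0,0,0,0],[0,0,0,0],[0,0,0,0]]]'; python3 go.py 540.3 60.4 150 4; python3 - <<'E'
from h import *
p=bot.get_obs()['tool_pos']
for n,b in(('scene',(210,120)),('top',(205,170))):
    cap(n,n[0]+'13.png'); I=np.load(f'pics/{n}_i.npy'); I=cv2.resize(I[b[1]:b[1]+70,b[0]:b[0]+70],None,fx=8,fy=8,interpolation=cv2.INTER_CUBIC)
    def dot(P,c): q=(proj(n,P)-b+.5)*8; cv2.circle(I,(int(q[0]),int(q[1])),2,c,-1)
    for z in(-63.7,-58): 
        for t in np.linspace(0,6.28,16): dot([p[0]+5*np.cos(t),p[1]+5*np.sin(t),p[2]+z],(255,0,0))
    for t in np.linspace(0,6.28,16): dot([540.3+6*np.cos(t),60.4+6*np.sin(t),90],(0,255,0))
    cv2.imwrite(f'pics/p13{n}.png',I[:,:,::-1])
E
```

```text
time: 34.25
tool_pos: [541.3, 60.2, 172.8]
tcp_rot: [1.657, 1.571, 0.156]
contact_force: [0.1, -1.2, -0.1]
grip_width: 19.0
t 34.25 tcp [541.3  60.2 172.8] yang 3.96 F [ 0.1 -1.2 -0.1] w 19.0 q6 -0.10
shift cm [ 2.28 -0.1  -0.02]
turn rad -0.001
```

View pics/p13scene.png

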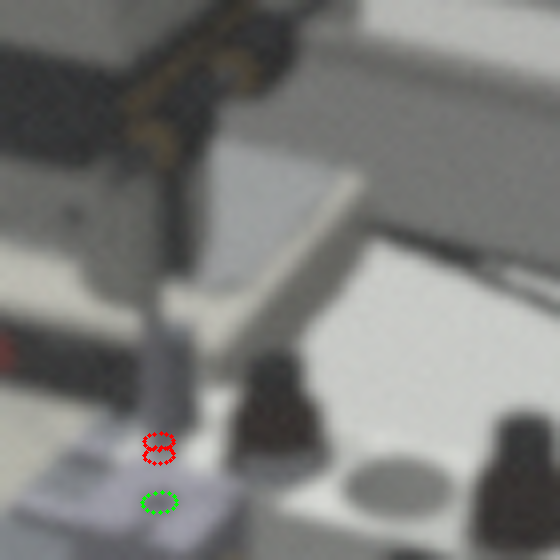

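```bash
python3 - <<'E'
from h import *
np.set_printoptions(precision=1,suppress=True)
n='scene'
d=np.load(f'pics/{n}_d.npy'); m=cm(n); v,u=np.mgrid[0:384,0:512]
P=np.stack([(u-m['cx'])/m['fx'],(v-m['cy'])/m['fy'],np.ones(u.shape)],-1)*d[...,None]@m['R'].T+m['position'];x,y,z=P[...,0],P[...,1],P[...,2]
k0=(np.hypot(x-541,y-60)<25)
for a in range(90,180,6):
    k=k0&(z>a)&(z<a+6)
    if k.sum(): print(a,k.sum(),P[k].mean(0),'u',u[k].mean(),'v',v[k].mean(),'pred',proj(n,[541.3,60.2,a+3]))
I=np.load('pics/scene_i.npy');cv2.imwrite('pics/p13b.png',cv2.resize(I[140:190,210:260],None,fx=12,fy=12,interpolation=cv2.INTER_CUBIC)[:,:,::-1])
E
```

```text
90 120 [540.1  59.3  91.4] u 229.75 v 182.08333333333334 pred [229.7 181.3]
108 1 [540.7  54.6 112.9] u 231.0 v 176.0 pred [229.4 175.9]
114 6 [537.4  55.5 117.3] u 230.0 v 175.16666666666666 pred [229.3 174.1]
120 8 [536.7  57.6 123.2] u 229.125 v 173.25 pred [229.2 172.2]
126 7 [538.4  56.5 128.5] u 229.71428571428572 v 171.42857142857142 pred [229.1 170.4]
132 7 [537.6  56.2 135. ] u 229.57142857142858 v 169.57142857142858 pred [229.  168.5]
138 8 [537.4  55.9 141. ] u 229.5 v 167.75 pred [229.  166.6]
144 8 [538.1  56.5 146.8] u 229.375 v 165.75 pred [228.9 164.8]
150 9 [538.9  56.2 153. ] u 229.55555555555554 v 163.66666666666666 pred [228.8 162.8]
156 4 [537.   56.4 159.9] u 229.0 v 161.75 pred [228.7 160.9]
162 6 [537.   57.2 164.6] u 228.66666666666666 v 160.16666666666666 pred [228.6 159. ]
168 2 [552.6  51.6 173.9] u 233.5 v 155.0 pred [228.5 157. ]
174 12 [537.9  53.1 177.1] u 229.91666666666666 v 156.33333333333334 pred [228.4 155.1]
```

View pics/p13b.png

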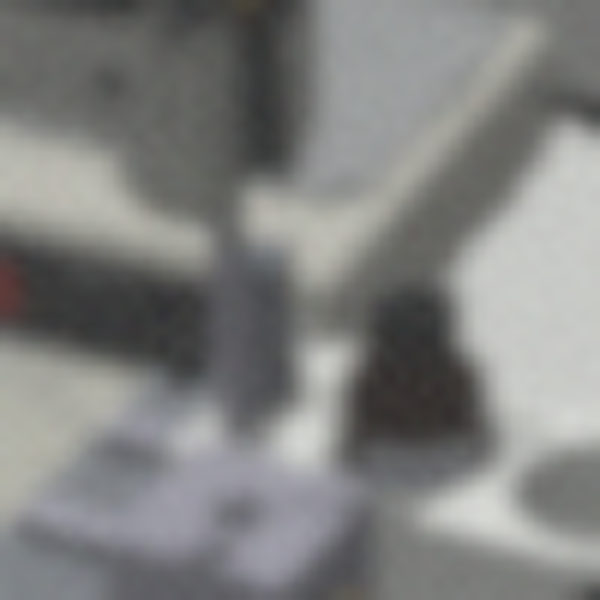

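```bash
python3 -m handwheel '[[[1,-0.08,0,0],[0.5,0,0,0],[0,0,0,0],[0,0,0,0],[0,0,0,0]]]'; python3 go.py 540.3 60.4 150 4;python3 -m handwheel '[[[0.3,0,0,0],[0.3,0,0,0],[0,0,0,0],[0,0,0,0],[0,0,0,0]]]'; python3 go.py 540.3 60.4 150 4
```

```text
time: 34.77
tool_pos: [540.5, 60.5, 157.6]
tcp_rot: [-2.303, 1.571, 2.479]
contact_force: [0.0, -0.2, -0.6]
grip_width: 19.2
t 34.77 tcp [540.5  60.5 157.6] yang 3.99 F [ 0.  -0.2 -0.6] w 19.2 q6 -0.10
shift cm [ 0.76 -0.02  0.01]
turn rad -0.000
time: 35.18
tool_pos: [540.5, 60.4, 151.8]
tcp_rot: [2.058, 1.571, 0.557]
contact_force: [0.6, -0.0, -0.3]
grip_width: 19.5
t 35.18 tcp [540.5  60.4 151.8] yang 3.98 F [ 0.6 -0.  -0.3] w 19.5 q6 -0.10
shift cm [ 0.18 -0.02  0.  ]
turn rad -0.000
```

```bash
python3 -m handwheel '[[[0.3,0,0,0],[0.3,0,0,0],[0,0,0,0],[0,0,0,0],[0,0,0,0]]]'; python3 -m handwheel '[[[0.3,0,0,0],[0.3,0,0,0],[0.2,0,0,0],[0,0,0,0],[0,0,0,0],[0,0,0,0]]]'; 
```

```text
time: 35.6
tool_pos: [540.4, 60.4, 145.6]
tcp_rot: [-2.448, 1.571, 2.334]
contact_force: [-0.4, 0.1, -1.2]
grip_width: 19.2
time: 36.1
tool_pos: [540.4, 60.4, 137.7]
tcp_rot: [-2.804, 1.571, 1.978]
contact_force: [-0.8, 0.3, -0.9]
grip_width: 19.2
```

```bash
python3 -m handwheel '[[[0.2,0,0,0],[0.2,0,0,0],[0,0,0,0],[0,0,0,0],[0,0,0,0]]]'; python3 -m handwheel '[[[0,0,0,0],[0,0,0,0],[0,0,0,0],[0,0,0,0],[0,0,0,0]]]' 0.5; python3 -m handwheel '[[[-2,0,0,0],[-3,0,0,0],[-3,0,0,0],[0,0,0,0],[0,0,0,0]]]'; python3 go.py 544.8 -29.7 150 4;  python3 - <<'E'
from h import *
n='scene'; cap(n,'s14.png')
I=np.load('pics/scene_i.npy');cv2.imwrite('pics/p14.png',cv2.resize(I[130:210,200:280],None,fx=7,fy=7,interpolation=cv2.INTER_CUBIC)[:,:,::-1])
E
```

```text
time: 36.52
tool_pos: [540.4, 60.4, 133.7]
tcp_rot: [-2.715, 1.571, 2.067]
contact_force: [-0.0, 0.3, -0.1]
grip_width: 19.3
time: 36.93
tool_pos: [540.5, 60.4, 133.8]
tcp_rot: [1.748, 1.57, 0.247]
contact_force: [0.0, 0.3, 0.5]
grip_width: 44.5
time: 37.35
tool_pos: [541.4, 60.4, 215.4]
tcp_rot: [1.491, 1.567, -0.01]
contact_force: [0.5, 0.1, 0.4]
grip_width: 46.0
t 37.35 tcp [541.4  60.4 215.4] yang 3.98 F [0.5 0.1 0.4] w 46.0 q6 -0.10
shift cm [ 6.55 -0.31  9.01]
turn rad -0.000
```

View pics/p14.png

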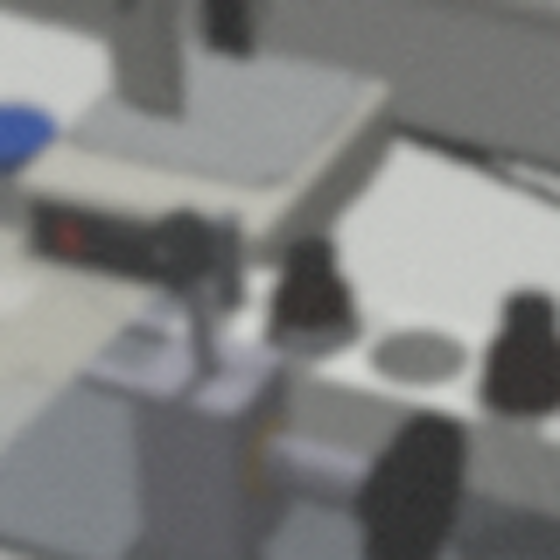

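```bash
python3 -m handwheel '[[[0,0,3,0],[0,0,3,0],[0,0,3,0],[2,0,0,0],[3,0,0,0],[3,0,0,0],[0,0,0,0],[0,0,0,0]]]' 0;python3 -m handwheel '[[[0,0,0,0],[0,0,0,0],[0,0,0,0]]]' 0; python3 go.py 556.5 -29 95 4
```

```text
time: 38.07
tool_pos: [545.1, -29.1, 131.8]
tcp_rot: [-1.847, 1.565, 2.935]
contact_force: [0.2, -0.1, 1.5]
grip_width: 1.1
time: 38.32
tool_pos: [547.6, -29.4, 135.3]
tcp_rot: [1.328, 1.568, -0.173]
contact_force: [-0.2, -0.4, 0.1]
grip_width: 0.6
t 38.32 tcp [547.6 -29.4 135.3] yang 4.00 F [-0.2 -0.4  0.1] w 0.6 q6 -0.26
shift cm [4.04 0.88 0.02]
turn rad 0.000
```

```bash
python3 -m handwheel '[[[2,0.9,0,0],[2,0,0,0],[0.3,0,0,0],[0,0,0,0],[0,0,0,0],[0,0,0,0]]]'; python3 -m handwheel '[[[0.1,0,0,0],[0.1,0,0,0],[0,0,0,0],[0,0,0,0]]]';python3 -m handwheel '[[[0.1,0,0,0],[0.1,0,0,0],[0,0,0,0],[0,0,0,0]]]';
```

```text
time: 38.82
tool_pos: [556.2, -28.8, 92.0]
tcp_rot: [1.356, 1.569, -0.145]
contact_force: [0.4, -0.0, -0.1]
grip_width: 0.2
time: 39.15
tool_pos: [556.0, -28.8, 89.4]
tcp_rot: [1.387, 1.57, -0.115]
contact_force: [-0.8, -0.9, 5.0]
grip_width: 0.4
time: 39.48
tool_pos: [557.8, -28.7, 88.8]
tcp_rot: [1.438, 1.565, -0.064]
contact_force: [1.7, 1.0, 11.6]
grip_width: 0.5
```

```bash
for i in 1 2 3 4; do python3 -m handwheel '[[[0,-0.25,0,0],[0,-0.25,0,0]]]' | grep -E 'tool_pos|force'; done; python3 - <<'E'
from h import *
n='scene'; cap(n,'s15.png')
I=np.load('pics/scene_i.npy');cv2.imwrite('pics/p15.png',cv2.resize(I[130:210,200:280],None,fx=7,fy=7,interpolation=cv2.INTER_CUBIC)[:,:,::-1])
E
```

```text
tool_pos: [554.3, -29.0, 89.4]
contact_force: [4.6, 3.3, 14.4]
tool_pos: [549.3, -29.4, 89.9]
contact_force: [3.7, 2.9, 16.9]
tool_pos: [544.1, -29.7, 90.0]
contact_force: [2.4, 2.5, 16.4]
tool_pos: [538.3, -30.2, 89.5]
contact_force: [-0.3, 2.1, 12.9]
```

View pics/p15.png

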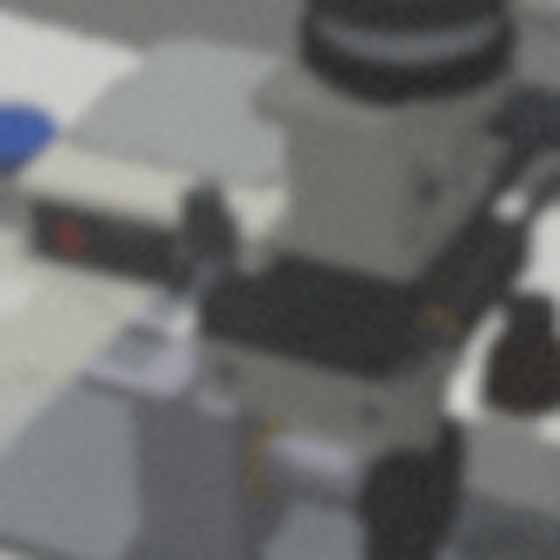

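```bash
cat > chk.py <<'E'
from h import *
n='scene'; I,d=bot.capture(n); m=cm(n); v,u=np.mgrid[0:384,0:512]
P=np.stack([(u-m['cx'])/m['fx'],(v-m['cy'])/m['fy'],np.ones(u.shape)],-1)*d[...,None]@m['R'].T+m['position'];x,y,z=P[...,0],P[...,1],P[...,2]
k=(np.abs(x-540)<30)&(y>38)&(y<90)&(z>98)&(z<185)
print('pin top z %.1f'%np.percentile(z[k],97) if k.sum()>5 else 'none',k.sum(),np.round(P[k][z[k]>np.percentile(z[k],97)-12].mean(0),1) if k.sum()>5 else '')
np.save('pics/scene_i.npy',I)
E
python3 chk.py
python3 -m handwheel '[[[-0.8,0,0,0],[0,1,0,0],[0,1,0,0],[0.6,0,0,0],[0,0,0,0],[0,0,0,0]]]' | grep -E 'pos|force';python3 go.py 556.5 -29.2 88 4; python3 chk.py
```

```text
pin top z 166.9 91 [544.1  61.  162.8]
tool_pos: [556.9, -28.9, 89.2]
contact_force: [3.6, -0.8, 5.8]
t 40.75 tcp [556.9 -28.9  89.2] yang 3.99 F [ 3.6 -0.8  5.8] w 0.6 q6 -0.26
shift cm [ 0.12 -0.04  0.02]
turn rad -0.000
pin top z 166.7 132 [543.9  60.5 162.6]
```

```bash
python3 -m handwheel '[[[0.15,0,0,0],[0,0,0,0]]]' | grep -E 'pos|force'; for i in 1 2 3 4; do python3 -m handwheel '[[[0,-0.18,0,0],[0,-0.18,0,0],[0,-0.18,0,0]]]' | grep -E 'tool_pos|force'; python3 chk.py; done
```

```text
tool_pos: [557.4, -28.9, 88.8]
contact_force: [2.5, 1.2, 10.9]
tool_pos: [553.1, -29.3, 89.6]
contact_force: [3.9, 1.7, 14.8]
pin top z 167.1 130 [544.9  60.2 162.7]
tool_pos: [547.6, -29.7, 90.0]
contact_force: [2.3, 1.2, 18.4]
pin top z 166.8 119 [544.9  59.9 162.2]
tool_pos: [541.8, -30.1, 89.8]
contact_force: [0.6, 1.3, 15.7]
pin top z 167.1 106 [545.1  59.9 162.7]
tool_pos: [535.2, -30.5, 88.9]
contact_force: [0.7, -0.5, 11.9]
pin top z 167.3 100 [545.1  60.1 162.7]
```

```bash
python3 -m handwheel '[[[-0.8,0,0,0],[0,1.1,0,0],[0,1.1,0,0],[0.8,0,0,0],[0,0,0,0],[0,0,0,0]]]' | grep -E 'pos|force'; for i in 1 2 3 4; do python3 -m handwheel '[[[0,-0.18,0,0],[0,-0.18,0,0],[0,-0.18,0,0]]]' | grep -E 'tool_pos|force'; python3 chk.py; done
```

```text
tool_pos: [558.4, -28.9, 88.6]
contact_force: [4.1, 0.5, 10.5]
tool_pos: [553.5, -29.3, 89.5]
contact_force: [5.1, 1.7, 16.7]
pin top z 166.8 109 [544.9  58.3 162.7]
tool_pos: [547.9, -29.7, 89.9]
contact_force: [3.1, 1.5, 19.7]
pin top z 164.1 96 [544.3  57.8 160.1]
tool_pos: [542.0, -30.1, 89.8]
contact_force: [1.7, 1.1, 19.0]
pin top z 131.5 35 [533.1  60.6 126.9]
tool_pos: [536.6, -30.5, 89.2]
contact_force: [5.0, 1.3, 12.4]
pin top z 129.9 27 [533.1  62.  126.8]
```

```bash
python3 -m handwheel '[[[-2,0,0,0],[-3,0,0,0],[-2,0,0,0],[0,0,-3,0],[0,0,-3,0],[0,0,-3,0],[0,0,0,0],[0,0,0,0]]]' |grep pos; python3 go.py 540.3 60.6 132 4; python3 chk.py; python3 - <<'E'
from h import *
I=np.load('pics/scene_i.npy');cv2.imwrite('pics/p16.png',cv2.resize(I[130:210,200:280],None,fx=7,fy=7,interpolation=cv2.INTER_CUBIC)[:,:,::-1])
E
```

```text
tool_pos: [526.9, 60.7, 156.2]
t 44.53 tcp [526.9  60.7 156.2] yang 4.15 F [ 0.4 -0.2  0. ] w 0.6 q6 -0.10
shift cm [2.42 1.34 0.1 ]
turn rad 0.003
pin top z 182.8 137 [527.3  49.4 177.7]
```

View pics/p16.png

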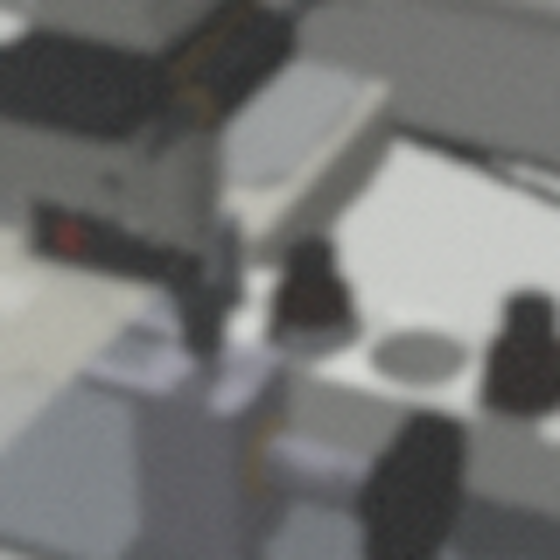

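Pin head is down at about (205,310) in the crop, close above the block. Push it home.

```bash
python3 -m handwheel '[[[0,1.3,0.05,0],[1.5,0,0,0],[0.6,0,0,0],[0,0,0,0],[0,0,0,0],[0,0,0,0]]]' |grep -E 'pos|force'; for i in 1 2 3 4; do python3 -m handwheel '[[[0.2,0,0,0],[0.2,0,0,0],[0,0,0,0],[0,0,0,0]]]' |grep -E 'pos|force'; done
```

```text
tool_pos: [541.2, 59.5, 136.4]
contact_force: [1.0, -0.4, 0.3]
tool_pos: [541.2, 60.0, 132.3]
contact_force: [-0.2, 0.2, -0.3]
tool_pos: [541.3, 60.0, 128.2]
contact_force: [0.8, -0.2, 0.9]
tool_pos: [541.7, 60.0, 124.7]
contact_force: [0.0, 0.2, 4.8]
tool_pos: [541.9, 59.9, 120.8]
contact_force: [0.7, -1.0, 4.2]
```

```bash
for i in 1 2 3; do python3 -m handwheel '[[[0.2,0,0,0],[0.15,0,0,0],[0,0,0,0],[0,0,0,0]]]' |grep -E 'pos|force'; done
```

```text
tool_pos: [542.0, 59.9, 117.4]
contact_force: [-0.5, -1.1, 5.7]
tool_pos: [542.5, 59.9, 116.2]
contact_force: [-5.1, -1.0, 21.8]
tool_pos: [543.2, 59.7, 115.8]
contact_force: [-11.5, -1.9, 43.4]
```

```bash
python3 -m handwheel '[[[-0.5,0,0,0],[-1,0,0,0],[-3,0,0,0],[-4,0,0,0],[0,-3,0,0],[0,-3,0,0],[0,-3,0,0],[0,0,0,0]]]' |grep -E 'pos|force';python3 -m handwheel '[[[0,-2,-3.5,0],[0,-1,-4,0],[0,0,-4,0],[0,0,-4,0],[0,0,-4,0],[0,0,-4,0],[0,0,0,0],[0,0,0,0]]]' |grep -E 'pos|force'; python3 chk.py; python3 - <<'E'
from h import *
from fit import *
from scipy.optimize import minimize
for n,b in(('scene',(190,140,140,90)),('top',(185,140,145,105))):
    cap(n,n[0]+'20.png'); I=np.load(f'pics/{n}_i.npy'); cv2.imwrite(f'pics/f20{n}.png',cv2.resize(I[b[1]:b[1]+b[3],b[0]:b[0]+b[2]],None,fx=5.4,fy=5.4,interpolation=cv2.INTER_CUBIC)[:,:,::-1])
    g=I.astype(float).mean(2)
    for ks in ((-1.5,),(.5,-1.5)):
      best=None
      for dy in(-3,0,3):
        for dx in(-2,2):
          r=minimize(lambda p:-score(n,g,p[0],p[1],.071,ks),[635.3+dx,-7.4+dy],method='Nelder-Mead')
          if best is None or r.fun<best.fun: best=r
      print(n,ks,'port',best.x+113*np.array([.071,-.9975]))
E
```

```text
tool_pos: [445.9, 54.0, 194.1]
contact_force: [0.3, -0.1, -0.2]
tool_pos: [404.7, 288.0, 194.1]
contact_force: [-0.7, -0.7, -0.5]
pin top z 118.1 65 [535.4  57.3 114.4]
scene (-1.5,) port [ 644.38603558 -121.02983743]
scene (0.5, -1.5) port [ 643.87749378 -120.59039705]
top (-1.5,) port [ 642.77212604 -120.62570096]
top (0.5, -1.5) port [ 643.00928634 -120.63748712]
```

View pics/f20scene.png

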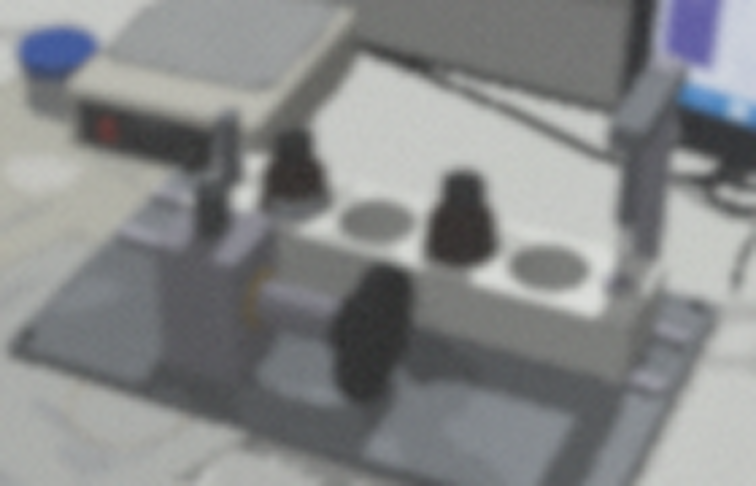

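View pics/f20top.png

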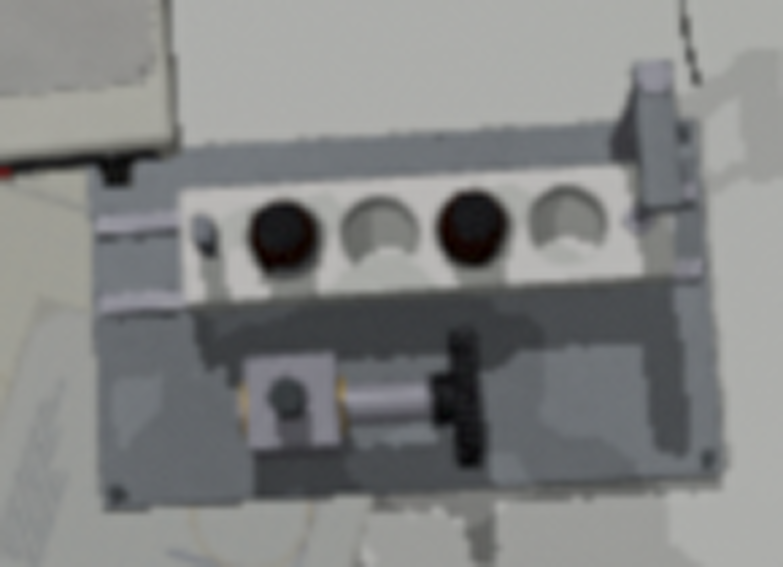

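```bash
python3 - <<'E'
from h import *
for n,b in(('scene',(290,155)),('top',(288,160))):
    A=np.mean([bot.capture(n)[0].astype(float) for _ in range(16)],0)
    np.save(f'pics/avg_{n}.npy',A)
    I=cv2.resize(A[b[1]:b[1]+42,b[0]:b[0]+36].astype(np.float32),None,fx=16,fy=14,interpolation=cv2.INTER_LANCZOS4).clip(0,255).astype(np.uint8)
    def dot(P,c): q=(proj(n,P)-b+.5)*(16,14); cv2.circle(I,(int(q[0]),int(q[1])),2,c,-1)
    for z in range(61,144,8): dot([643.5,-120.9,z],(255,0,0))
    for t in np.linspace(0,6.28,20): dot([643.2+9*np.cos(t),-120.6+9*np.sin(t),54],(0,255,0))
    cv2.imwrite(f'pics/a20{n}.png',np.hstack([I[:,:,::-1]]))
E
```

```text
(no output)
```

View pics/a20scene.png

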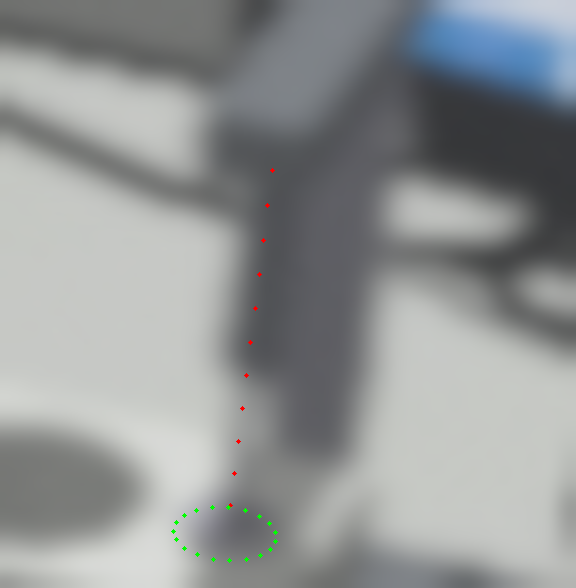

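View pics/a20top.png

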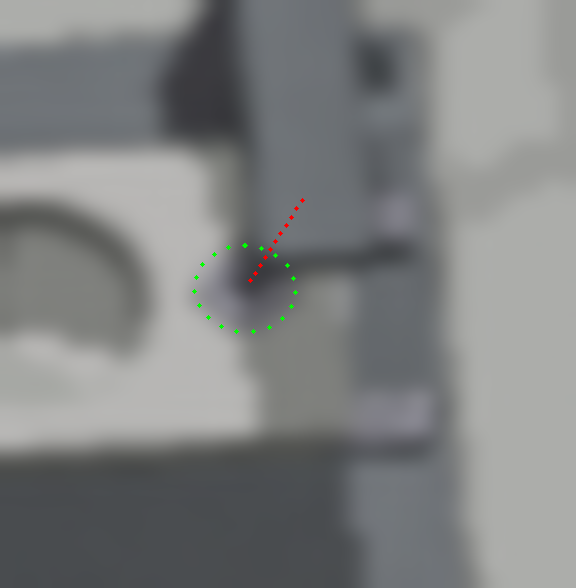

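```bash
python3 chk.py; python3 go.py; python3 -c "
from plant import bot
print(bot.close_job())"
```

```text
pin top z 117.8 62 [535.3  57.4 114.7]
t 50.55 tcp [405.2 286.1 194.7] yang 3.98 F [-0.6  0.1 -0.2] w 0.3 q6 0.39
the job is handed in; nothing more can be done
None
```

I finished all three steps and handed the job in at about 51 s of the 210 s; no verdict was reported. Two bottles were present.

- **Bottles:** they stand in pockets 1 and 3. The last pictures show both upright and seated.
- **Tray:** I slid it by its handle about 70 mm to the right. The port fits to y ≈ -120.6 mm in both cameras. My needle tip estimates run from about -120 to -122 mm, so I expect an offset of 0–2 mm against the 4 mm limit. The single network readings scattered more than that, up to about ±5 mm, so I relied on fits to the pictures instead.
- **Wheel:** I did not pinch the rim, because the gripper's 190 mm body would have hit the standing pin. I turned the wheel by rubbing the closed fingertips across its top, and the pin dropped on the third stroke.
- **Pin:** I pushed it until the reading rose to 43 N with the fingertips at about 116 mm, which is the height of the head's top when it is fully home. The camera read the top at 117.8 mm, about 2 mm high. That is within the camera's error, and the pictures show the head on the block.
- **Other checks:** the arm ended well clear of everything. I did not move or touch the needle, tin or timer as far as I could see, though I took no final position measurement of the tin and timer.

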